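# Tidy the shoe-care kit on the laundry counter

### The arm

A 6-joint arm with a two-finger parallel gripper is mounted at the origin on the work surface. World frame = base frame: x ahead of the robot, y to its left, z up, the work surface at z = 0. Lengths are in mm, angles in rad, forces in N, time in s.
With the tool pointing down it reaches from about 275 to 1000 mm from the base axis. Payload 8.4 kg.
Tool frame: the origin (TCP) lies at the very end of the fingers, on their centre line; the grasp point (between the pads) lies 19 mm behind it; z points along the fingers, y is the direction in which the jaws open and shut (so a half turn about z gives the same grasp; the last joint's range is limited). The gripper opens to 85 mm and grips with 20 to 120 N. Pads are 22 mm wide; open, the fingers measure 114 mm over their backs; the gripper's body (76 mm by 85 mm) begins 54 mm behind the grasp point. The pads swing forward as they close: fully open they stand 13 mm farther back than shut.
Start: joints at [-1.193, 0.353, 1.633, -0, 1.155, -0.002], TCP at [231.708, -580.465, 203.981] pointing down, gripper open.
Joint ranges: [-2.63, 2.63], [-0.92, 2.1], [0.06, 2.66], [-1.3, 4.44], [0, 2.69], [-3.02, 3.02]. Speed limits (rad/s): [2.22, 2.22, 2.79, 3.14, 3.14, 3.14].

### API

Orientations are given as [roll, pitch, yaw] about the fixed x, y, z axes, in that order (R = Rz(yaw) Ry(pitch) Rx(roll)).
In Python, from rig import r gives the robot as it stands.
- The arm moves only by the tool move_arm, never from a script. Its argument "increments" is a list of rows, each an object of numbers: "tx", "ty", "tz": the shift along the tool's x, y, z in cm; "rx", "ry", "rz": the turn, a rotation vector about the tool's x, y, z in degrees; "gripper": the gripper's target within -1 to 1 (fully open at 1, half-way at 0, shut at -1). A call has 1 to 12 rows; each row shifts and turns the commanded pose from where the row before left it, along the tool's axes as they then stand; what a row does not reach is not made up. A row lasts 1/10 s, in which the tool goes at most 50 mm and 8.59 degrees, less where a joint would pass 70% of its speed; a pose out of reach is approached as far as the arm can. A call is refused whole if a number of a shift passes 5 or a number of a turn 8.59, either way. A call with a gripper value outside its range is refused whole. The fingers move at their own pace and stop on an object; "squeeze" is the grip in N (left out, the last holds). Time passes only in rows, so rows that do not move let the fingers close. It gives the time, the measured TCP pose, the force and the opening at its end, in the units of the state.
- r.sense(): the state, without advancing time (a new reading comes with each control period).
- r.grab_frame(name): name is "scene" or "side" or "wrist"; returns (picture, depth): 420x560x3 uint8, red, green, blue; 420x560 float32, mm along the optical axis (not along the pixel's ray), 0 where there is no reading.
- r.camera_model(name): a dict with "fx", "fy", "cx", "cy" (pixels), "R" (3x3) and "t" (3): a world point X has camera coordinates R X + t; the wrist camera has in their place "hand_eye" (4x4, takes a point from camera to tool coordinates, whose origin is the TCP and whose axes are the flange's). Camera axes: x right, y down, z forward; pixel columns grow to the right and rows downward; lengths in mm; the calibration is good to about 2 mm. A picture is of the moment at which its call begins: read the wrist's pose just before it. camera_model takes no time and is no camera call.
- r.sign_off(): hands the job in, once; it reports no verdict.
Trained networks look in the newest picture that a camera, given by its name, has taken for a name from the list of things; names that differ only in an ending like _2 or _b are one class to them, and where a whole thing is asked for, a point or a joint stands for the part that bears it (a point fixed in the world has none). Each returns a list of dicts, best first, with "confidence" (0 to 1); they miss things now and then, are a little off and sometimes report something else, mostly with a low value. They report only what shows in the picture. A call takes as long as a camera call. They do not tell look-alikes from the thing itself.
- r.cut_out(query, camera): "mask" (420x560 bool, what is visible of it) and "bbox" ([left, top, right, bottom] in pixels, round what is visible of it).
- r.place_of(query, camera): "location" ([row, column] in pixels: a listed point, or the origin of a listed thing).
The state is a dict: "clock": time; "qpos": joint angles; "qvel": joint speeds; "joint_efforts": joint torques, N m; "eef_pos": TCP position; "tcp_rot": TCP orientation; "contact_force": force on the tool from outside, world axes, zero at the start; "wrist_torque": the same for the moment, N m; "opening": opening from 0.0 (shut) to 1.0 (fully open).
Only numpy, scipy, OpenCV 4.12 (cv2) and the standard library are available. Lean on these libraries where they do the work, as an engineer would, in place of code of your own. Each camera call takes 0.05 s, during which the arm holds its last target. There are 200 camera calls.

### The job

Put the shoe-care kit back into its wooden box: the long plain brush in the long pot, the short brush in the short pot, the flat polish tin in the wide round dish and the small cream jar in the small round dish, each standing upright (brushes bristles down) flat on the floor of its pot. Leave the laundry things that look alike, the scrubbing brush with the loop handle and the tall tin, standing where they are.

Things in the scene. Friction and masses are not known exactly. Their poses are not given: they have to be found in the camera images.
- long_brush: plain shoe-polishing brush lying bristles down, loose: flat oblong wooden back (110 x 38 x 20 mm, from 22 to 42 mm up) over a dark bristle block 102 x 32 x 22 mm, nothing on top; 42 mm high in all, about 0.11 kg. Origin: centre of its underside; x along its length, y across, z up.
- short_brush: short shoe brush, loose: same make as the long one (plain wooden back, bristles down) but only 64 mm long; back 64 x 38 x 20 mm from 22 to 42 mm up, bristles 56 x 32 x 22 mm, about 0.07 kg. Origin: centre of its underside; x along its length, y across, z up.
- flat_tin: flat round steel polish tin standing on its base, loose: 62 mm across, 30 mm high, flat lid, about 0.10 kg. Origin: centre of its underside, z up.
- cream_jar: small round shoe-cream jar standing upright, loose: white pot 42 mm across with a grey screw cap 41 mm across on top, 45 mm high in all, about 0.12 kg. Origin: centre of its underside, z up.
- scrub_brush: laundry scrubbing brush, loose, stays where it is: like the long brush (110 x 38 mm, back top at 42 mm) but with a raised wooden loop handle along the top, 70 mm high in all. Origin: centre of its underside; x along its length, z up.
- tall_tin: tall steel tin of stain powder, loose, stays where it is: 62 mm across like the polish tin but 56 mm high, with a round spout 26 mm across on top (68 mm high in all). Origin: centre of its underside, z up.
- long_pot: long oblong white pot for the long brush: 134 x 70 mm outside, 126 x 62 mm inside, x along its length. Fixed, on the 6 mm floor of the shallow wooden kit box. Own floor 4 mm thick, walls 14 mm high over its underside (rim 20 mm above the counter). Origin: centre of its underside, z up. The four pots stand 2 by 2, 140 mm apart along x, 88 mm along y, all turned alike, in any order.
- short_pot: short oblong white pot for the short brush: 90 x 70 mm outside, 82 x 62 mm inside, x along its length. Fixed, on the 6 mm floor of the shallow wooden kit box. Own floor 4 mm thick, walls 14 mm high over its underside (rim 20 mm above the counter). Origin: centre of its underside, z up. The box is 300 x 194 mm, rim 18 mm above the counter, turned like the pots.
- wide_dish: wide round white dish for the flat tin: 86 mm across outside, 80 mm inside. Fixed, on the 6 mm floor of the shallow wooden kit box. Own floor 4 mm thick, walls 14 mm high over its underside (rim 20 mm above the counter). Origin: centre of its underside, z up.
- small_dish: small round white dish for the cream jar: 66 mm across outside, 60 mm inside. Fixed, on the 6 mm floor of the shallow wooden kit box. Own floor 4 mm thick, walls 14 mm high over its underside (rim 20 mm above the counter). Origin: centre of its underside, z up.
Not all that is in view belongs to the job. Leave any green or turquoise look-alike of the flat_tin alone.

How it is judged (in metres and radians):
At the end, for the whole second after the job is handed in: Both brushes, the flat tin and the jar lie released and at rest in their own pots: centre within 16 mm of the pot's centre, underside under 8 mm above the pot's underside, tilt under 0.12 rad; scrubbing brush and tall tin upright (0.15 rad), within 20 mm of their start (horizontal distance between long_brush and long_pot below 0.016 m and z of long_brush in the frame of long_pot below 0.008 m and angle between each of long_brush, short_brush, flat_tin, cream_jar's own z axis and vertical below 0.12 rad and linear speed of each of long_brush, short_brush, flat_tin, cream_jar below 0.02 m/s and horizontal distance between short_brush and short_pot below 0.016 m and z of short_brush in the frame of short_pot below 0.008 m and horizontal distance between flat_tin and wide_dish below 0.016 m and z of flat_tin in the frame of wide_dish below 0.008 m and horizontal distance between cream_jar and small_dish below 0.016 m and z of cream_jar in the frame of small_dish below 0.008 m and distance of each of scrub_brush, tall_tin from where it was at the start of the episode below 0.02 m and angle between each of scrub_brush, tall_tin's own z axis and vertical below 0.15 rad); the robot touches nothing.
It fails at once if The scrubbing brush is shifted by more than 20 mm or tipped over (distance of scrub_brush from where it was at the start of the episode above 0.02 m or angle between scrub_brush's own z axis and vertical above 0.4 rad).
It fails at once if The tall tin is shifted by more than 20 mm or tipped over (distance of tall_tin from where it was at the start of the episode above 0.02 m or angle between tall_tin's own z axis and vertical above 0.4 rad).
It also fails if it takes over 106 s, if anything falls off the work surface, if the arm or the gripper's body presses on something with over 40 N, if the wrist force passes 120 N, or if a joint passes its speed limit or range.

## Working session

There is one attempt and no reset: what is moved stays moved. The work goes in short steps, Python scripts to look and compute and a tool call to move; the robot and the scene stay as the last step left them, time stands still between calls to the robot, and variables do not carry over. Pictures are saved under pics/ and viewed, about 12 in all and at most 16, crops included, and the job is handed in when it is done.

Besides the shell and the picture viewer there is one more tool, called after "Request:" as name([rows], argument=value, ...), one row to a line, values as JSON. move_arm: Moves the arm, as the interface text tells. Its arguments: {"type":"object","properties":{"increments":{"type":"array","items":{"type":"object","properties":{"tx":{"type":"number"},"ty":{"type":"number"},"tz":{"type":"number"},"rx":{"type":"number"},"ry":{"type":"number"},"rz":{"type":"number"},"gripper":{"type":"number"}}}},"squeeze":{"type":"number"}},"required":["increments"]}

```bash
mkdir -p pics; ls; python3 - <<'E'
from rig import r
import cv2,numpy as np
for n in("scene","side"):
    p,d=r.grab_frame(n); cv2.imwrite(f"pics/{n}0.png",p[:,:,::-1]); np.savez(f"pics/{n}0.npz",p=p,d=d)
    m=r.camera_model(n); print(n,{k:np.round(v,3).tolist() for k,v in m.items()})
    R=np.array(m["R"]);t=np.array(m["t"])
    for q in "long_brush short_brush flat_tin cream_jar scrub_brush tall_tin long_pot short_pot wide_dish small_dish".split():
        for o in r.cut_out(q,n)[:4]:
            mk=o["mask"]&(d>0); v,u=np.nonzero(mk); z=d[mk]
            X=(np.c_[(u-m["cx"])*z/m["fx"],(v-m["cy"])*z/m["fy"],z]-t)@R
            print(q,round(o["confidence"],2),np.round(o["bbox"]).tolist(),"med",np.median(X,0).round(),"zmax",np.percentile(X[:,2],97).round())
s=r.sense();print(s["clock"],s["tcp_rot"],r.camera_model("wrist"))
E
```

```text
pics
scene {'fx': 461.444, 'fy': 461.444, 'cx': 280.546, 'cy': 212.315, 'R': [[0.083, 0.996, -0.022], [0.66, -0.072, -0.748], [-0.747, 0.047, -0.663]], 't': [-3.125, -312.385, 1523.991]}
long_brush 0.63 [111.0, 194.0, 134.0, 238.0] med [ 474. -425.   41.] zmax 45.0
short_brush 0.96 [162.0, 226.0, 192.0, 258.0] med [ 582. -282.   40.] zmax 45.0
short_brush 0.4 [339.0, 194.0, 396.0, 236.0] med [514. 181.  12.] zmax 22.0
flat_tin 0.89 [216.0, 167.0, 233.0, 186.0] med [ 341. -172.   30.] zmax 34.0
flat_tin 0.89 [216.0, 219.0, 242.0, 249.0] med [ 570. -168.   30.] zmax 34.0
flat_tin 0.75 [260.0, 178.0, 283.0, 192.0] med [386. -52.  31.] zmax 34.0
cream_jar 0.7 [208.0, 192.0, 231.0, 218.0] med [ 454. -186.   30.] zmax 34.0
cream_jar 0.61 [264.0, 251.0, 279.0, 274.0] med [666. -71.  41.] zmax 48.0
scrub_brush 0.81 [162.0, 163.0, 189.0, 202.0] med [ 377. -305.   41.] zmax 71.0
tall_tin 0.9 [258.0, 189.0, 283.0, 221.0] med [497. -60.  50.] zmax 69.0
long_pot 0.64 [340.0, 194.0, 398.0, 235.0] med [514. 182.  12.] zmax 22.0
long_pot 0.5 [383.0, 174.0, 428.0, 207.0] med [430. 293.  12.] zmax 22.
[... 1522 characters left out ...]
, 336.0] med [430. 296.   9.] zmax 20.0
wide_dish 0.91 [203.0, 309.0, 245.0, 343.0] med [500. 349.   9.] zmax 19.0
small_dish 0.82 [196.0, 263.0, 227.0, 289.0] med [586. 237.   9.] zmax 19.0
1.1 [ 3.14155715e+00 -1.45311001e-05  3.79773786e-01] {'fx': 352.2655098387679, 'fy': 352.2655098387679, 'cx': 277.9595759984412, 'cy': 206.80079009950157, 'hand_eye': array([[-6.37564214e-04, -9.44943376e-01, -3.27233266e-01,
         8.38604411e+01],
       [ 9.99999748e-01, -7.04359304e-04,  8.56135600e-05,
        -1.00166327e-01],
       [-3.11389762e-04, -3.27233129e-01,  9.44943587e-01,
        -1.71038762e+02],
       [ 0.00000000e+00,  0.00000000e+00,  0.00000000e+00,
         1.00000000e+00]])}
```

```bash
python3 - <<'E'
import cv2
p=cv2.imread("pics/scene0.png")
cv2.imwrite("pics/crop0.png",cv2.resize(p[150:290,95:300],None,fx=3.9,fy=3.9,interpolation=cv2.INTER_CUBIC))
E
```

```text
(no output)
```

View pics/scene0.png

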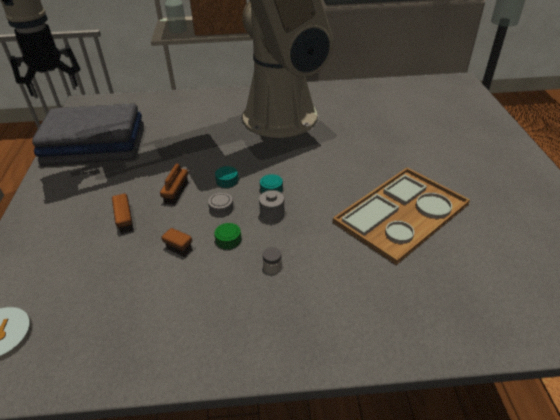

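View pics/crop0.png

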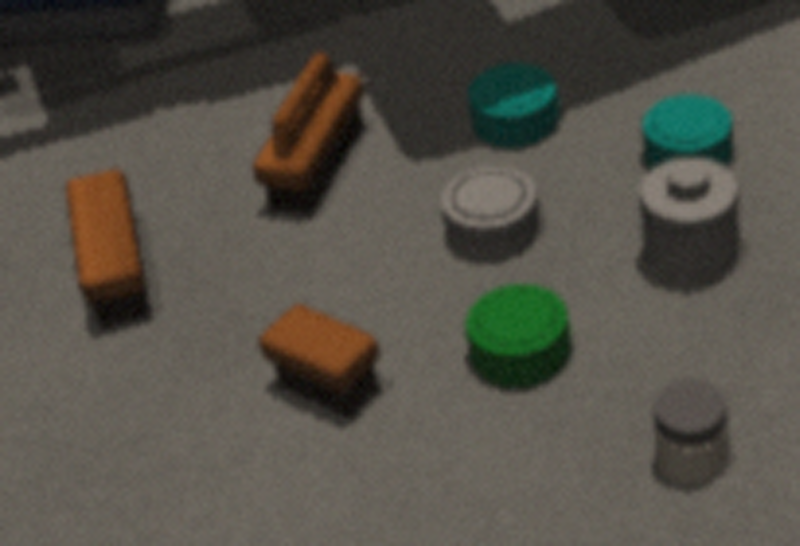

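The grey tin at pixel (220,204) is the flat_tin; the turquoise ones at (227,176) and (271,184) and the green one at (228,235) are look-alikes. The plain brush at (121,211) is long_brush, the loop-handled one at (175,183) is scrub_brush, and the short one is at (177,241). The jar is at (272,260) and the tall tin with the spout at (271,205). Next I fit the poses.

```bash
python3 - <<'E'
from rig import r
import cv2,numpy as np
def cloud(n):
    f=np.load(f"pics/{n}0.npz");d=f["d"];m=r.camera_model(n)
    v,u=np.nonzero(d>0);z=d[v,u]
    X=(np.c_[(u-m["cx"])*z/m["fx"],(v-m["cy"])*z/m["fy"],z]-np.array(m["t"]))@np.array(m["R"])
    return X,f["p"][v,u].astype(int)
for n in("scene","side"):
    X,c=cloud(n)
    for q,cx,cy,rad,lo,hi in [("long",470,-425,75,35,50),("short",580,-280,55,35,50),("tin",450,-182,50,24,38),("jar",664,-68,40,38,52),("scrub",375,-305,75,34,80),("tall",490,-55,45,48,80)]:
        k=(np.hypot(X[:,0]-cx,X[:,1]-cy)<rad)&(X[:,2]>lo)&(X[:,2]<hi)
        (a,b),(w,h),ang=cv2.minAreaRect(X[k,:2].astype(np.float32))
        if w<h:w,h,ang=h,w,ang+90
        print(n,q,k.sum(),"c",round(a),round(b),"size",round(w),round(h),"ang",round(ang,1),"z",np.median(X[k,2]).round(1))
    # box: pots are white
    k=(np.hypot(X[:,0]-500,X[:,1]-265)<200)&(X[:,2]>2)&(X[:,2]<30)
    (a,b),(w,h),ang=cv2.minAreaRect(X[k,:2].astype(np.float32)); print(n,"box",a,b,w,h,ang)
    wh=k&(c.max(1)-c.min(1)<45)&(c.min(1)>90)
    for q,cx,cy,rad in[("lp",514,182,85),("sp",430,294,60),("wd",499,348,52),("sd",585,236,42)]:
        kk=wh&(np.hypot(X[:,0]-cx,X[:,1]-cy)<rad)
        (a,b),(w,h),ang=cv2.minAreaRect(X[kk,:2].astype(np.float32)); print(n,q,kk.sum(),round(a),round(b),round(w),round(h),round(ang,1))
E
```

```text
scene long 469 c 457 -429 size 112 38 ang 15.0 z 42.4
scene short 361 c 574 -284 size 65 39 ang 55.4 z 42.1
scene tin 342 c 443 -187 size 60 59 ang 152.5 z 31.1
scene jar 229 c 654 -70 size 40 39 ang 42.7 z 45.4
scene scrub 479 c 361 -308 size 112 38 ang 162.8 z 43.4
scene tall 378 c 480 -59 size 60 60 ang 178.1 z 57.0
scene box 501.3656921386719 266.155029296875 395.28466796875 396.465087890625 26.10083770751953
scene lp 1114 517 182 164 138 36.4
scene sp 576 436 298 105 94 37.3
scene wd 507 501 346 87 82 12.6
scene sd 359 584 235 63 63 87.3
side long 165 c 454 -426 size 106 43 ang 13.1 z 38.8
side short 118 c 571 -279 size 63 40 ang 58.7 z 38.8
side tin 190 c 439 -180 size 61 59 ang 116.1 z 28.0
side jar 94 c 652 -65 size 38 37 ang 49.6 z 42.4
side scrub 333 c 359 -305 size 111 41 ang 162.0 z 40.1
side tall 247 c 478 -53 size 58 56 ang 18.3 z 54.2
side box 513.564453125 281.16558837890625 317.83563232421875 373.11273193359375 13.03234577178955
side lp 1298 533 200 118 158 35.7
side sp 1183 444 298 93 105 37.1
side wd 1050 504 350 85 93 85.2
side sd 402 586 239 64 66 42.5
```

```bash
cat > h.py <<'E'
from rig import r
import cv2,numpy as np
from scipy.spatial.transform import Rotation as Ro
def plan(x,y,z,yaw):
    s=r.sense();p=s["eef_pos"];w=s["tcp_rot"];R=Ro.from_euler("xyz",w).as_matrix()
    d=R.T@(np.array([x,y,z])-p)/10; a=(yaw-np.degrees(w[2])+180)%360-180
    print("at",np.round(p,1),"yaw",round(np.degrees(w[2]),1),"| shift cm",d.round(2),"rz deg",round(-a,1),"F",np.round(s["contact_force"],1),"open",round(s["opening"],3),"t",s["clock"])
def look(lo,hi,c,rad,name=None):
    s=r.sense();R=Ro.from_euler("xyz",s["tcp_rot"]).as_matrix();p=s["eef_pos"]
    im,d=r.grab_frame("wrist");m=r.camera_model("wrist");H=np.array(m["hand_eye"])
    if name: cv2.imwrite(f"pics/{name}.png",im[:,:,::-1])
    v,u=np.nonzero(d>0);zz=d[v,u]
    X=np.c_[(u-m["cx"])*zz/m["fx"],(v-m["cy"])*zz/m["fy"],zz]@H[:3,:3].T+H[:3,3]
    X=X@R.T+p; col=im[v,u].astype(int)
    k=(np.hypot(X[:,0]-c[0],X[:,1]-c[1])<rad)&(X[:,2]>lo)&(X[:,2]<hi)
    (a,b),(w,h),ang=cv2.minAreaRect(X[k,:2].astype(np.float32))
    if w<h:w,h,ang=h,w,ang+90
    print(k.sum(),"c",round(a,1),round(b,1),"size",round(w),round(h),"ang",round(ang,1),"z",np.median(X[k,2]).round(1))
    return X,col
E
```

Request:
move_arm([
  {"tx": 4.4, "ty": -0.97, "gripper": 1},
  {"tx": 4.4, "ty": -0.97},
  {"tx": 4.4, "ty": -0.97},
  {"tx": 4.4, "ty": -0.97},
  {"tx": 4.4, "ty": -0.97},
  {"tx": 4.4, "ty": -0.97},
  {"rz": 6.8},
  {},
], squeeze=40)

```text
invalid input
```

```bash
python3 - <<'E'
from h import *
look(35,50,(456,-428),75,"w1")
plan(456,-428,17,15)
E
```

```text
0 c 0.0 0.0 size 0 0 ang 0.0 z nan
at [ 231.7 -580.5  204. ] yaw 21.8 | shift cm [26.48 -5.84 18.7 ] rz deg 6.8 F [-0.6 -0.   0.1] open 1.002 t 1.15
  return _methods._mean(a, axis=axis, dtype=dtype,
  ret = ret.dtype.type(ret / rcount)
```

View pics/w1.png

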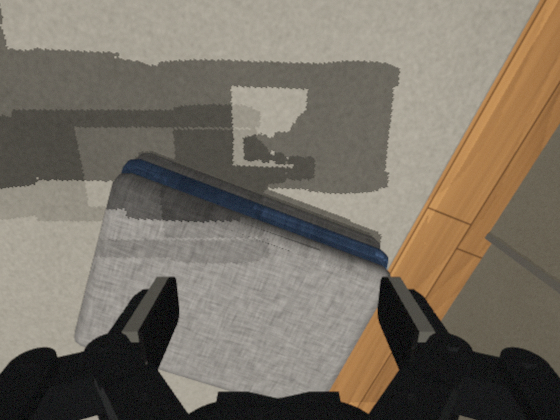

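The picture shows the towel stack under the start pose; the move was refused, perhaps because of the empty row. I'll fill every row.

Request:
move_arm([
  {"tx": 4.4, "ty": -0.97, "tz": 0, "rx": 0, "ry": 0, "rz": 0, "gripper": 1},
  {"tx": 4.4, "ty": -0.97, "tz": 0, "rx": 0, "ry": 0, "rz": 0, "gripper": 1},
  {"tx": 4.4, "ty": -0.97, "tz": 0, "rx": 0, "ry": 0, "rz": 0, "gripper": 1},
  {"tx": 4.4, "ty": -0.97, "tz": 0, "rx": 0, "ry": 0, "rz": 0, "gripper": 1},
  {"tx": 4.4, "ty": -0.97, "tz": 0, "rx": 0, "ry": 0, "rz": 0, "gripper": 1},
  {"tx": 4.4, "ty": -0.97, "tz": 0, "rx": 0, "ry": 0, "rz": 0, "gripper": 1},
  {"tx": 0, "ty": 0, "tz": 0, "rx": 0, "ry": 0, "rz": 6.8, "gripper": 1},
  {"tx": 0, "ty": 0, "tz": 0, "rx": 0, "ry": 0, "rz": 0, "gripper": 1},
], squeeze=40)

```text
clock: 1.95
eef_pos: [456.3, -427.6, 203.9]
tcp_rot: [-3.142, 0.0, 0.262]
contact_force: [-0.1, -0.5, -0.4]
opening: 0.998
```

```bash
python3 - <<'E'
from h import *
look(35,50,(456,-428),75,"w2")
plan(456,-428,17,15)
E
```

```text
4200 c 456.0 -429.1 size 109 38 ang 15.2 z 42.9
at [ 455.5 -428.3  203.9] yaw 15.1 | shift cm [ 6.000e-02 -1.000e-02  1.869e+01] rz deg 0.1 F [0.4 0.4 0.1] open 0.997 t 2.0
```

Request:
move_arm([
  {"tz": 4.5, "gripper": 1},
  {"tz": 4.5, "gripper": 1},
  {"tz": 4.5, "gripper": 1},
  {"tz": 3.5, "gripper": 1},
  {"tz": 1.7, "gripper": 1},
  {"tz": 0, "gripper": -1},
  {"tz": 0, "gripper": -1},
  {"tz": 0, "gripper": -1},
  {"tz": 0, "gripper": -1},
  {"tz": 0, "gripper": -1},
  {"tz": 0, "gripper": -1},
  {"tz": 0, "gripper": -1},
], squeeze=40)

```text
invalid input
```

Request:
move_arm([
  {"tx": 0, "ty": 0, "tz": 4.5, "rx": 0, "ry": 0, "rz": 0, "gripper": 1},
  {"tx": 0, "ty": 0, "tz": 4.5, "rx": 0, "ry": 0, "rz": 0, "gripper": 1},
  {"tx": 0, "ty": 0, "tz": 4.5, "rx": 0, "ry": 0, "rz": 0, "gripper": 1},
  {"tx": 0, "ty": 0, "tz": 3.5, "rx": 0, "ry": 0, "rz": 0, "gripper": 1},
  {"tx": 0, "ty": 0, "tz": 1.7, "rx": 0, "ry": 0, "rz": 0, "gripper": 1},
  {"tx": 0, "ty": 0, "tz": 0, "rx": 0, "ry": 0, "rz": 0, "gripper": -1},
  {"tx": 0, "ty": 0, "tz": 0, "rx": 0, "ry": 0, "rz": 0, "gripper": -1},
  {"tx": 0, "ty": 0, "tz": 0, "rx": 0, "ry": 0, "rz": 0, "gripper": -1},
  {"tx": 0, "ty": 0, "tz": 0, "rx": 0, "ry": 0, "rz": 0, "gripper": -1},
  {"tx": 0, "ty": 0, "tz": 0, "rx": 0, "ry": 0, "rz": 0, "gripper": -1},
  {"tx": 0, "ty": 0, "tz": 0, "rx": 0, "ry": 0, "rz": 0, "gripper": -1},
  {"tx": 0, "ty": 0, "tz": 0, "rx": 0, "ry": 0, "rz": 0, "gripper": -1},
], squeeze=40)

```text
clock: 3.2
eef_pos: [455.5, -428.6, 17.3]
tcp_rot: [3.141, -0.0, 0.261]
contact_force: [-0.1, -0.2, 0.8]
opening: 0.003
```

```bash
python3 - <<'E'
from h import *
look(35,50,(456,-428),75,"w3")
plan(456,-428,17,15)
p,d=r.grab_frame("side")
a=cv2.imread("pics/w3.png"); b=cv2.resize(p[120:200,270:400,::-1],(560,345))
cv2.imwrite("pics/c3.png",cv2.resize(np.vstack([a[:250],b]),(560,595)))
E
```

```text
9721 c 456.2 -429.1 size 109 38 ang 15.1 z 42.9
at [ 455.5 -428.5   17.2] yaw 15.0 | shift cm [ 0.07 -0.04  0.02] rz deg -0.0 F [0.7 0.6 0.4] open -0.003 t 3.25
```

View pics/c3.png

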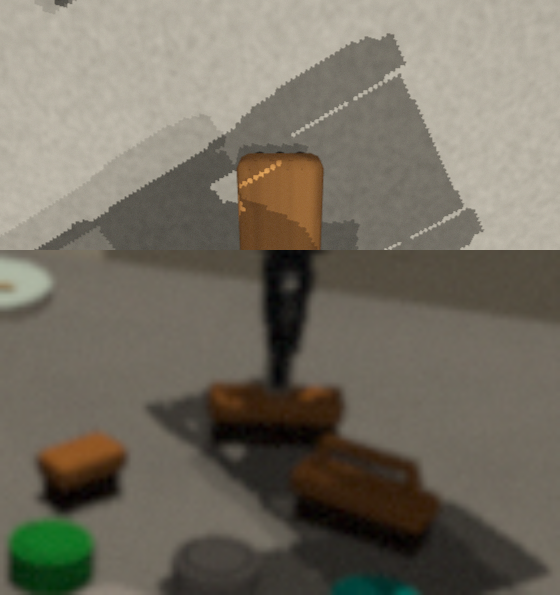

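View pics/w3.png

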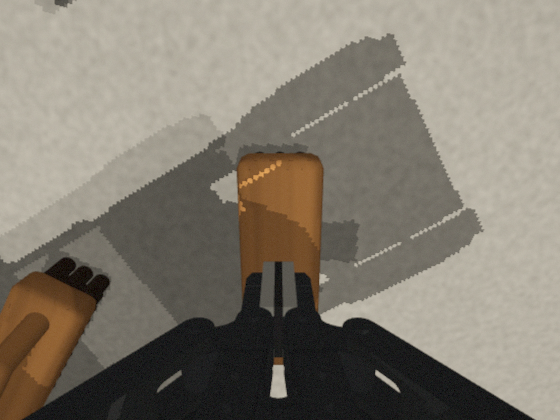

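```bash
python3 - <<'E'
from h import *
s=r.sense();R=Ro.from_euler("xyz",s["tcp_rot"]).as_matrix();p=s["eef_pos"]
im,d=r.grab_frame("wrist");m=r.camera_model("wrist");H=np.array(m["hand_eye"])
for v in range(150,420,10):
    o=[]
    for u in(265,290):
        z=float(d[v,u]); X=H[:3,:3]@np.array([(u-m["cx"])*z/m["fx"],(v-m["cy"])*z/m["fy"],z])+H[:3,3]
        o+=[round(z),X.round().tolist(),(R@X+p)[2].round()]
    print(v,o)
print(s["joint_efforts"],s["contact_force"],s["wrist_torque"])
E
```

```text
150 [187, [51.0, -7.0, 15.0], np.float64(2.0), 188, [51.0, 6.0, 16.0], np.float64(1.0)]
160 [148, [54.0, -5.0, -25.0], np.float64(42.0), 150, [54.0, 5.0, -23.0], np.float64(40.0)]
170 [148, [50.0, -5.0, -26.0], np.float64(43.0), 149, [50.0, 5.0, -25.0], np.float64(42.0)]
180 [150, [46.0, -6.0, -25.0], np.float64(43.0), 148, [46.0, 5.0, -27.0], np.float64(45.0)]
190 [150, [41.0, -6.0, -27.0], np.float64(44.0), 151, [41.0, 5.0, -26.0], np.float64(43.0)]
200 [152, [37.0, -6.0, -27.0], np.float64(44.0), 152, [37.0, 5.0, -26.0], np.float64(43.0)]
210 [154, [32.0, -6.0, -26.0], np.float64(43.0), 154, [32.0, 5.0, -26.0], np.float64(43.0)]
220 [155, [28.0, -6.0, -26.0], np.float64(43.0), 156, [27.0, 5.0, -26.0], np.float64(43.0)]
230 [157, [23.0, -6.0, -27.0], np.float64(44.0), 157, [23.0, 5.0, -26.0], np.float64(43.0)]
240 [159, [18.0, -6.0, -26.0], np.float64(43.0), 158, [18.0, 5.0, -26.0], np.float64(44.0)]
250 [161, [12.0, -6.0, -25.0], np.float64(42.0), 160, [13.0, 5.0, -27.0], np.float64(44.0)]
260 [162, [8.0, -6.0, -26.0], np.float64(43.0), 162, [8.0, 5.0, -26.0], np.float64(43.0)]
27
[... 864 characters left out ...]
float64(107.0), 100, [10.0, 3.0, -91.0], np.float64(108.0)]
370 [101, [6.0, -4.0, -91.0], np.float64(108.0), 100, [7.0, 3.0, -92.0], np.float64(109.0)]
380 [116, [-8.0, -4.0, -80.0], np.float64(97.0), 116, [-8.0, 4.0, -80.0], np.float64(97.0)]
390 [112, [-8.0, -4.0, -84.0], np.float64(101.0), 112, [-8.0, 4.0, -85.0], np.float64(102.0)]
400 [88, [10.0, -3.0, -104.0], np.float64(121.0), 87, [10.0, 3.0, -104.0], np.float64(121.0)]
410 [83, [11.0, -3.0, -108.0], np.float64(125.0), 84, [10.0, 3.0, -107.0], np.float64(124.0)]
[-1.41790422e-02 -6.67169523e+01 -2.53525883e+01 -5.03264746e-04
 -4.55898289e-04 -1.69595860e-03] [-0.29918529  0.68934544 -0.77751017] [ 0.00613699 -0.0371715  -0.00768557]
```

```bash
python3 - <<'E'
from h import *
im,d=r.grab_frame("wrist");m=r.camera_model("wrist");H=np.array(m["hand_eye"])
for v in range(258,274):
    o=[]
    for u in(267,271,287,291):
        z=float(d[v,u]); X=H[:3,:3]@np.array([(u-m["cx"])*z/m["fx"],(v-m["cy"])*z/m["fy"],z])+H[:3,3]
        o+=[X.round().tolist()]
    print(v,o)
m=r.camera_model("side");p=r.sense()["eef_pos"]
for dz in(0,25,35,45):
    c=np.array(m["R"])@(p+[0,0,dz])+m["t"]; print(dz,c[0]/c[2]*m["fx"]+m["cx"],c[1]/c[2]*m["fy"]+m["cy"])
E
```

```text
258 [[9.0, -5.0, -27.0], [9.0, -3.0, -26.0], [9.0, 4.0, -27.0], [9.0, 6.0, -26.0]]
259 [[8.0, -5.0, -25.0], [8.0, -3.0, -26.0], [8.0, 4.0, -26.0], [9.0, 6.0, -27.0]]
260 [[8.0, -5.0, -26.0], [8.0, -3.0, -26.0], [8.0, 4.0, -26.0], [8.0, 6.0, -27.0]]
261 [[11.0, -5.0, -32.0], [11.0, -3.0, -33.0], [10.0, 4.0, -32.0], [11.0, 6.0, -32.0]]
262 [[11.0, -5.0, -33.0], [11.0, -3.0, -34.0], [11.0, 4.0, -34.0], [11.0, 6.0, -33.0]]
263 [[11.0, -5.0, -35.0], [10.0, -3.0, -33.0], [11.0, 4.0, -35.0], [11.0, 6.0, -34.0]]
264 [[11.0, -5.0, -35.0], [10.0, -3.0, -34.0], [10.0, 4.0, -35.0], [11.0, 6.0, -35.0]]
265 [[11.0, -5.0, -37.0], [11.0, -3.0, -36.0], [11.0, 4.0, -37.0], [11.0, 6.0, -36.0]]
266 [[11.0, -5.0, -37.0], [11.0, -3.0, -37.0], [11.0, 4.0, -37.0], [11.0, 6.0, -37.0]]
267 [[11.0, -5.0, -38.0], [10.0, -3.0, -37.0], [11.0, 4.0, -38.0], [11.0, 5.0, -39.0]]
268 [[11.0, -5.0, -39.0], [10.0, -3.0, -38.0], [11.0, 4.0, -39.0], [11.0, 5.0, -39.0]]
269 [[11.0, -5.0, -41.0], [12.0, -3.0, -41.0], [11.0, 4.0, -40.0], [11.0, 5.0, -39.0]]
270 [[11.0, -5.0, -41.0], [11.0, -3.0, -41.0], [11.0, 4.0, -41.0], [11.0, 5.0, -41.0]]
271 [[11.0, -5.0, -41.0], [11.0, -3.0, -41.0], [11.0, 4.0, -42.0], [11.0, 5.0, -41.0]]
272 [[11.0, -5.0, -43.0], [10.0, -3.0, -42.0], [10.0, 4.0, -41.0], [10.0, 5.0, -42.0]]
273 [[11.0, -5.0, -43.0], [10.0, -3.0, -42.0], [11.0, 4.0, -44.0], [11.0, 5.0, -43.0]]
0 333.44353262274007 158.48105781536353
25 334.03540872568544 152.0504167042588
35 334.27573076307493 149.43935542665236
45 334.51813346983175 146.8056880024123
```

The fingers are visibly shut above the brush. Depth puts the real fingertips 32 mm short of the reported TCP, laterally centred, and the brush hasn't moved. I'll use this offset: tip z = reported z + 32 when shut, a bit more when open. Now I reopen and go lower in stages.

Request:
move_arm([
  {"tx": 0, "ty": 0, "tz": 0, "rx": 0, "ry": 0, "rz": 0, "gripper": 1},
  {"tx": 0, "ty": 0, "tz": 0, "rx": 0, "ry": 0, "rz": 0, "gripper": 1},
  {"tx": 0, "ty": 0, "tz": 0, "rx": 0, "ry": 0, "rz": 0, "gripper": 1},
  {"tx": 0, "ty": 0, "tz": 0, "rx": 0, "ry": 0, "rz": 0, "gripper": 1},
  {"tx": 0, "ty": 0, "tz": 0, "rx": 0, "ry": 0, "rz": 0, "gripper": 1},
  {"tx": 0, "ty": 0, "tz": 0, "rx": 0, "ry": 0, "rz": 0, "gripper": 1},
  {"tx": 0, "ty": 0, "tz": 0, "rx": 0, "ry": 0, "rz": 0, "gripper": 1},
], squeeze=40)

```text
clock: 4.1
eef_pos: [455.3, -428.5, 17.0]
tcp_rot: [-3.142, 0.0, 0.261]
contact_force: [0.6, -0.9, -0.3]
opening: 0.999
```

Request:
move_arm([
  {"tx": 0, "ty": 0, "tz": 1.2, "rx": 0, "ry": 0, "rz": 0, "gripper": 1},
  {"tx": 0, "ty": 0, "tz": 1.2, "rx": 0, "ry": 0, "rz": 0, "gripper": 1},
  {"tx": 0, "ty": 0, "tz": 1.2, "rx": 0, "ry": 0, "rz": 0, "gripper": 1},
  {"tx": 0, "ty": 0, "tz": 0, "rx": 0, "ry": 0, "rz": 0, "gripper": 1},
])

```text
clock: 4.5
eef_pos: [453.9, -427.2, -21.6]
tcp_rot: [-3.138, 0.002, 0.261]
contact_force: [-0.3, 0.6, 0.3]
opening: 0.999
```

Request:
move_arm([
  {"tx": 0, "ty": 0, "tz": 0, "rx": 0, "ry": 0, "rz": 0, "gripper": -1},
  {"tx": 0, "ty": 0, "tz": 0, "rx": 0, "ry": 0, "rz": 0, "gripper": -1},
  {"tx": 0, "ty": 0, "tz": 0, "rx": 0, "ry": 0, "rz": 0, "gripper": -1},
  {"tx": 0, "ty": 0, "tz": 0, "rx": 0, "ry": 0, "rz": 0, "gripper": -1},
  {"tx": 0, "ty": 0, "tz": 0, "rx": 0, "ry": 0, "rz": 0, "gripper": -1},
  {"tx": 0, "ty": 0, "tz": 0, "rx": 0, "ry": 0, "rz": 0, "gripper": -1},
])

```text
clock: 5.1
eef_pos: [455.7, -428.9, -18.4]
tcp_rot: [3.141, -0.001, 0.261]
contact_force: [-0.9, -0.3, 5.8]
opening: 0.44
```

Request:
move_arm([
  {"tx": 0, "ty": 0, "tz": -2, "rx": 0, "ry": 0, "rz": 0, "gripper": -1},
  {"tx": 0, "ty": 0, "tz": -4.5, "rx": 0, "ry": 0, "rz": 0, "gripper": -1},
  {"tx": 0, "ty": 0, "tz": -4.5, "rx": 0, "ry": 0, "rz": 0, "gripper": -1},
  {"tx": 0, "ty": 0, "tz": -4, "rx": 0, "ry": 0, "rz": 0, "gripper": -1},
  {"tx": 1.54, "ty": -4.12, "tz": 0, "rx": 0, "ry": 0, "rz": 0, "gripper": -1},
  {"tx": 1.54, "ty": -4.12, "tz": 0, "rx": 0, "ry": 0, "rz": 0, "gripper": -1},
  {"tx": 1.54, "ty": -4.12, "tz": 0, "rx": 0, "ry": 0, "rz": 0, "gripper": -1},
  {"tx": 1.54, "ty": -4.12, "tz": 0, "rx": 0, "ry": 0, "rz": 0, "gripper": -1},
  {"tx": 1.54, "ty": -4.12, "tz": 0, "rx": 0, "ry": 0, "rz": 0, "gripper": -1},
  {"tx": 1.54, "ty": -4.12, "tz": 0, "rx": 0, "ry": 0, "rz": 0, "gripper": -1},
  {"tx": 1.54, "ty": -4.12, "tz": 0, "rx": 0, "ry": 0, "rz": 0, "gripper": -1},
  {"tx": 0, "ty": 0, "tz": 0, "rx": 0, "ry": 0, "rz": 0, "gripper": -1},
], squeeze=40)

```text
clock: 6.3
eef_pos: [484.5, -117.7, 130.7]
tcp_rot: [-3.14, 0.001, 0.265]
contact_force: [-0.5, -0.5, -1.4]
opening: 0.439
```

Request:
move_arm([
  {"tx": 1.54, "ty": -4.12, "tz": 0, "rx": 0, "ry": 0, "rz": 0, "gripper": -1},
  {"tx": 1.54, "ty": -4.12, "tz": 0, "rx": 0, "ry": 0, "rz": 0, "gripper": -1},
  {"tx": 1.54, "ty": -4.12, "tz": 0, "rx": 0, "ry": 0, "rz": 0, "gripper": -1},
  {"tx": 1.54, "ty": -4.12, "tz": 0, "rx": 0, "ry": 0, "rz": 0, "gripper": -1},
  {"tx": 1.54, "ty": -4.12, "tz": 0, "rx": 0, "ry": 0, "rz": 0, "gripper": -1},
  {"tx": 1.54, "ty": -4.12, "tz": 0, "rx": 0, "ry": 0, "rz": 0, "gripper": -1},
  {"tx": 1.54, "ty": -4.12, "tz": 0, "rx": 0, "ry": 0, "rz": 0, "gripper": -1},
])

```text
clock: 7.0
eef_pos: [514.7, 185.7, 130.9]
tcp_rot: [3.141, 0.0, 0.261]
contact_force: [0.4, -0.5, -1.4]
opening: 0.438
```

Request:
move_arm([
  {"tx": 0, "ty": 0, "tz": 0, "rx": 0, "ry": 0, "rz": -8.5, "gripper": -1},
  {"tx": 0, "ty": 0, "tz": 0, "rx": 0, "ry": 0, "rz": -8.5, "gripper": -1},
  {"tx": 0, "ty": 0, "tz": 0, "rx": 0, "ry": 0, "rz": -8.5, "gripper": -1},
  {"tx": 0, "ty": 0, "tz": 0, "rx": 0, "ry": 0, "rz": -8.5, "gripper": -1},
  {"tx": 0, "ty": 0, "tz": 0, "rx": 0, "ry": 0, "rz": -8.5, "gripper": -1},
  {"tx": 0, "ty": 0, "tz": 0, "rx": 0, "ry": 0, "rz": -8.5, "gripper": -1},
  {"tx": 0, "ty": 0, "tz": 0, "rx": 0, "ry": 0, "rz": -8.5, "gripper": -1},
  {"tx": 0, "ty": 0, "tz": 0, "rx": 0, "ry": 0, "rz": -8.5, "gripper": -1},
  {"tx": 0, "ty": 0, "tz": 0, "rx": 0, "ry": 0, "rz": -8.5, "gripper": -1},
  {"tx": 0, "ty": 0, "tz": 0, "rx": 0, "ry": 0, "rz": -8.5, "gripper": -1},
  {"tx": 0, "ty": 0, "tz": 0, "rx": 0, "ry": 0, "rz": -8.5, "gripper": -1},
  {"tx": 0, "ty": 0, "tz": 0, "rx": 0, "ry": 0, "rz": -8.5, "gripper": -1},
])

```text
clock: 8.2
eef_pos: [514.7, 183.7, 130.7]
tcp_rot: [-3.141, 0.0, 2.047]
contact_force: [0.4, 0.3, -1.7]
opening: 0.443
```

```bash
python3 - <<'E'
from h import *
plan(515,184,-8,127)
X,c=look(100,210,(515,184),90,"w4")
E
```

```text
at [514.7 183.7 130.7] yaw 117.3 | shift cm [ 0.02  0.04 13.87] rz deg -9.7 F [ 0.4  0.3 -1.7] open 0.443 t 8.2
28625 c 510.6 191.0 size 93 83 ang 155.4 z 192.1
```

View pics/w4.png

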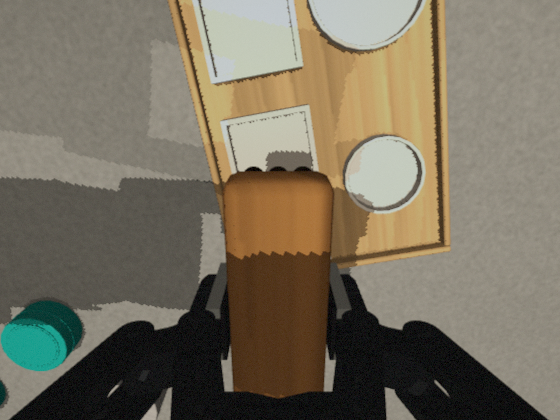

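The view shows the brush held straight over the long pot, with the small dish at (385,175), the short pot top left and the wide dish top right. I'll fit the rims now.

```bash
cat >> h.py <<'E'
def pots():
    s=r.sense();R=Ro.from_euler("xyz",s["tcp_rot"]).as_matrix();p=s["eef_pos"]
    im,d=r.grab_frame("wrist");m=r.camera_model("wrist");H=np.array(m["hand_eye"])
    for q in("small_dish","wide_dish","short_pot","long_pot"):
        for o in r.cut_out(q,"wrist")[:2]:
            k=o["mask"]&(d>0);v,u=np.nonzero(k);zz=d[k]
            X=(np.c_[(u-m["cx"])*zz/m["fx"],(v-m["cy"])*zz/m["fy"],zz]@H[:3,:3].T+H[:3,3])@R.T+p
            X=X[(X[:,2]>3)&(X[:,2]<30)]
            if len(X)<50: continue
            (a,b),(w,h),ang=cv2.minAreaRect(X[:,:2].astype(np.float32))
            print(q,round(o["confidence"],2),"c",round(a,1),round(b,1),"size",round(w),round(h),"ang",round(ang,1),"bbox",np.round(o["bbox"]).tolist())
E
python3 -c "
from h import *
pots()"
```

```text
small_dish 0.8 c 588.2 236.7 size 73 66 ang 19.4 bbox [344.0, 135.0, 426.0, 215.0]
wide_dish 0.82 c 513.5 325.2 size 89 35 ang 27.5 bbox [307.0, 2.0, 428.0, 54.0]
short_pot 0.56 c 440.6 280.1 size 71 56 ang 37.3 bbox [191.0, 0.0, 306.0, 83.0]
long_pot 0.89 c 490.6 214.2 size 70 54 ang 37.5 bbox [225.0, 105.0, 319.0, 173.0]
```

Request:
move_arm([
  {"tx": 0, "ty": 0, "tz": 0, "rx": 0, "ry": 0, "rz": -5, "gripper": -1},
  {"tx": 0, "ty": 0, "tz": 0, "rx": 0, "ry": 0, "rz": -5, "gripper": -1},
  {"tx": 0, "ty": 0, "tz": 4, "rx": 0, "ry": 0, "rz": 0, "gripper": -1},
  {"tx": 0, "ty": 0, "tz": 4, "rx": 0, "ry": 0, "rz": 0, "gripper": -1},
  {"tx": 0, "ty": 0, "tz": 3, "rx": 0, "ry": 0, "rz": 0, "gripper": -1},
  {"tx": 0, "ty": 0, "tz": 1.5, "rx": 0, "ry": 0, "rz": 0, "gripper": -1},
  {"tx": 0, "ty": 0, "tz": 0.8, "rx": 0, "ry": 0, "rz": 0, "gripper": -1},
  {"tx": 0, "ty": 0, "tz": 0.4, "rx": 0, "ry": 0, "rz": 0, "gripper": -1},
  {"tx": 0, "ty": 0, "tz": 0.1, "rx": 0, "ry": 0, "rz": 0, "gripper": -1},
  {"tx": 0, "ty": 0, "tz": 0, "rx": 0, "ry": 0, "rz": 0, "gripper": -1},
])

```text
clock: 9.5
eef_pos: [515.3, 184.6, -6.3]
tcp_rot: [3.14, 0.0, 2.215]
contact_force: [-0.3, -0.7, -1.1]
opening: 0.438
```

Request:
move_arm([
  {"tx": 0, "ty": 0, "tz": 0, "rx": 0, "ry": 0, "rz": 0, "gripper": 1},
  {"tx": 0, "ty": 0, "tz": 0, "rx": 0, "ry": 0, "rz": 0, "gripper": 1},
  {"tx": 0, "ty": 0, "tz": 0, "rx": 0, "ry": 0, "rz": 0, "gripper": 1},
  {"tx": 0, "ty": 0, "tz": 0, "rx": 0, "ry": 0, "rz": 0, "gripper": 1},
  {"tx": 0, "ty": 0, "tz": 0, "rx": 0, "ry": 0, "rz": 0, "gripper": 1},
  {"tx": 0, "ty": 0, "tz": -2, "rx": 0, "ry": 0, "rz": 0, "gripper": 1},
  {"tx": 0, "ty": 0, "tz": -4.5, "rx": 0, "ry": 0, "rz": 0, "gripper": 1},
  {"tx": 0, "ty": 0, "tz": -4.5, "rx": 0, "ry": 0, "rz": 0, "gripper": 1},
  {"tx": 0, "ty": 0, "tz": -4.5, "rx": 0, "ry": 0, "rz": 0, "gripper": 1},
  {"tx": 0, "ty": 0, "tz": 0, "rx": 0, "ry": 0, "rz": 0, "gripper": 1},
])

```text
clock: 10.5
eef_pos: [518.5, 185.7, 154.1]
tcp_rot: [3.132, 0.003, 2.216]
contact_force: [0.9, -1.3, -0.3]
opening: 0.998
```

```bash
python3 - <<'E'
from h import *
plan(573,-282,130,56)
X,c=look(40,65,(515,184),80,"w5")
E
```

```text
at [518.5 185.7 154.1] yaw 127.0 | shift cm [-40.64 -23.78   2.3 ] rz deg 71.0 F [ 0.9 -1.3 -0.3] open 0.998 t 10.5
5979 c 513.8 184.9 size 109 38 ang 127.0 z 52.8
```

Request:
move_arm([
  {"tx": -3.69, "ty": -2.16, "tz": 0, "rx": 0, "ry": 0, "rz": 0, "gripper": 1},
  {"tx": -3.69, "ty": -2.16, "tz": 0, "rx": 0, "ry": 0, "rz": 0, "gripper": 1},
  {"tx": -3.69, "ty": -2.16, "tz": 0, "rx": 0, "ry": 0, "rz": 0, "gripper": 1},
  {"tx": -3.69, "ty": -2.16, "tz": 0, "rx": 0, "ry": 0, "rz": 0, "gripper": 1},
  {"tx": -3.69, "ty": -2.16, "tz": 0, "rx": 0, "ry": 0, "rz": 0, "gripper": 1},
  {"tx": -3.69, "ty": -2.16, "tz": 0, "rx": 0, "ry": 0, "rz": 0, "gripper": 1},
  {"tx": -3.69, "ty": -2.16, "tz": 0, "rx": 0, "ry": 0, "rz": 0, "gripper": 1},
  {"tx": -3.69, "ty": -2.16, "tz": 0, "rx": 0, "ry": 0, "rz": 0, "gripper": 1},
  {"tx": -3.69, "ty": -2.16, "tz": 0, "rx": 0, "ry": 0, "rz": 0, "gripper": 1},
  {"tx": -3.69, "ty": -2.16, "tz": 0, "rx": 0, "ry": 0, "rz": 0, "gripper": 1},
  {"tx": -3.69, "ty": -2.16, "tz": 0, "rx": 0, "ry": 0, "rz": 0, "gripper": 1},
])

```text
clock: 11.65
eef_pos: [567.9, -284.2, 146.1]
tcp_rot: [-3.141, -0.002, 2.216]
contact_force: [0.4, -0.0, 0.0]
opening: 0.997
```

Request:
move_arm([
  {"tx": 0, "ty": 0, "tz": 0, "rx": 0, "ry": 0, "rz": 8.5, "gripper": 1},
  {"tx": 0, "ty": 0, "tz": 0, "rx": 0, "ry": 0, "rz": 8.5, "gripper": 1},
  {"tx": 0, "ty": 0, "tz": 0, "rx": 0, "ry": 0, "rz": 8.5, "gripper": 1},
  {"tx": 0, "ty": 0, "tz": 0, "rx": 0, "ry": 0, "rz": 8.5, "gripper": 1},
  {"tx": 0, "ty": 0, "tz": 0, "rx": 0, "ry": 0, "rz": 8.5, "gripper": 1},
  {"tx": 0, "ty": 0, "tz": 0, "rx": 0, "ry": 0, "rz": 8.5, "gripper": 1},
  {"tx": 0, "ty": 0, "tz": 0, "rx": 0, "ry": 0, "rz": 8.5, "gripper": 1},
  {"tx": 0, "ty": 0, "tz": 0, "rx": 0, "ry": 0, "rz": 8.5, "gripper": 1},
  {"tx": 0, "ty": 0, "tz": 0, "rx": 0, "ry": 0, "rz": 3, "gripper": 1},
  {"tx": 0, "ty": 0, "tz": 0, "rx": 0, "ry": 0, "rz": 0, "gripper": 1},
])

```text
clock: 12.65
eef_pos: [568.0, -282.4, 146.2]
tcp_rot: [-3.139, 0.0, 0.976]
contact_force: [-0.3, -0.5, -0.3]
opening: 1.002
```

```bash
python3 - <<'E'
from h import *
X,c=look(35,50,(573,-282),60,"w6")
plan(573,-282,-19,56)
E
```

```text
3416 c 573.3 -283.3 size 64 38 ang 55.2 z 42.8
at [ 568.1 -282.4  146.5] yaw 56.0 | shift cm [ 0.31  0.42 16.54] rz deg 0.0 F [-0.3 -0.5  0. ] open 1.001 t 12.7
```

Request:
move_arm([
  {"tx": 0.22, "ty": 0.48, "tz": 4.0, "rx": 0, "ry": 0, "rz": 0.8, "gripper": 1},
  {"tx": 0, "ty": 0, "tz": 4.5, "rx": 0, "ry": 0, "rz": 0, "gripper": 1},
  {"tx": 0, "ty": 0, "tz": 4, "rx": 0, "ry": 0, "rz": 0, "gripper": 1},
  {"tx": 0, "ty": 0, "tz": 2.5, "rx": 0, "ry": 0, "rz": 0, "gripper": 1},
  {"tx": 0, "ty": 0, "tz": 1.5, "rx": 0, "ry": 0, "rz": 0, "gripper": 1},
  {"tx": 0, "ty": 0, "tz": 0, "rx": 0, "ry": 0, "rz": 0, "gripper": 1},
  {"tx": 0, "ty": 0, "tz": 0, "rx": 0, "ry": 0, "rz": 0, "gripper": -1},
  {"tx": 0, "ty": 0, "tz": 0, "rx": 0, "ry": 0, "rz": 0, "gripper": -1},
  {"tx": 0, "ty": 0, "tz": 0, "rx": 0, "ry": 0, "rz": 0, "gripper": -1},
  {"tx": 0, "ty": 0, "tz": 0, "rx": 0, "ry": 0, "rz": 0, "gripper": -1},
  {"tx": 0, "ty": 0, "tz": 0, "rx": 0, "ry": 0, "rz": 0, "gripper": -1},
  {"tx": 0, "ty": 0, "tz": 0, "rx": 0, "ry": 0, "rz": 0, "gripper": -1},
])

```text
clock: 13.9
eef_pos: [575.1, -284.2, -15.5]
tcp_rot: [3.139, -0.0, 0.963]
contact_force: [-0.5, -0.8, 5.9]
opening: 0.44
```

Request:
move_arm([
  {"tx": 0, "ty": 0, "tz": -2, "rx": 0, "ry": 0, "rz": 0, "gripper": -1},
  {"tx": 0, "ty": 0, "tz": -4.5, "rx": 0, "ry": 0, "rz": 0, "gripper": -1},
  {"tx": 0, "ty": 0, "tz": -4.5, "rx": 0, "ry": 0, "rz": 0, "gripper": -1},
  {"tx": 0, "ty": 0, "tz": -4, "rx": 0, "ry": 0, "rz": 0, "gripper": -1},
  {"tx": 0, "ty": 0, "tz": 0, "rx": 0, "ry": 0, "rz": 0, "gripper": -1},
])

```text
clock: 14.4
eef_pos: [577.7, -285.5, 139.9]
tcp_rot: [3.131, -0.002, 0.963]
contact_force: [0.0, -0.6, 0.8]
opening: 0.434
```

```bash
python3 - <<'E'
from h import *
plan(431,296,-8,127.2)
E
```

```text
at [ 577.7 -285.5  139.9] yaw 55.2 | shift cm [ 39.33 -45.41  14.38] rz deg -72.0 F [ 0.  -0.6  0.8] open 0.434 t 14.4
```

Request:
move_arm([
  {"tx": 2.81, "ty": -3.25, "tz": 0, "rx": 0, "ry": 0, "rz": 0, "gripper": -1},
  {"tx": 2.81, "ty": -3.25, "tz": 0, "rx": 0, "ry": 0, "rz": 0, "gripper": -1},
  {"tx": 2.81, "ty": -3.25, "tz": 0, "rx": 0, "ry": 0, "rz": 0, "gripper": -1},
  {"tx": 2.81, "ty": -3.25, "tz": 0, "rx": 0, "ry": 0, "rz": 0, "gripper": -1},
  {"tx": 2.81, "ty": -3.25, "tz": 0, "rx": 0, "ry": 0, "rz": 0, "gripper": -1},
  {"tx": 2.81, "ty": -3.25, "tz": 0, "rx": 0, "ry": 0, "rz": 0, "gripper": -1},
  {"tx": 2.81, "ty": -3.25, "tz": 0, "rx": 0, "ry": 0, "rz": 0, "gripper": -1},
  {"tx": 2.81, "ty": -3.25, "tz": 0, "rx": 0, "ry": 0, "rz": 0, "gripper": -1},
  {"tx": 2.81, "ty": -3.25, "tz": 0, "rx": 0, "ry": 0, "rz": 0, "gripper": -1},
  {"tx": 2.81, "ty": -3.25, "tz": 0, "rx": 0, "ry": 0, "rz": 0, "gripper": -1},
  {"tx": 2.81, "ty": -3.25, "tz": 0, "rx": 0, "ry": 0, "rz": 0, "gripper": -1},
  {"tx": 2.81, "ty": -3.25, "tz": 0, "rx": 0, "ry": 0, "rz": 0, "gripper": -1},
])

```text
clock: 15.6
eef_pos: [445.7, 217.4, 132.8]
tcp_rot: [3.142, -0.0, 0.963]
contact_force: [0.6, 0.0, -0.3]
opening: 0.439
```

Request:
move_arm([
  {"tx": 2.81, "ty": -3.25, "tz": 0, "rx": 0, "ry": 0, "rz": 0, "gripper": -1},
  {"tx": 2.81, "ty": -3.25, "tz": 0, "rx": 0, "ry": 0, "rz": 0, "gripper": -1},
  {"tx": 0, "ty": 0, "tz": 0, "rx": 0, "ry": 0, "rz": -8.5, "gripper": -1},
  {"tx": 0, "ty": 0, "tz": 0, "rx": 0, "ry": 0, "rz": -8.5, "gripper": -1},
  {"tx": 0, "ty": 0, "tz": 0, "rx": 0, "ry": 0, "rz": -8.5, "gripper": -1},
  {"tx": 0, "ty": 0, "tz": 0, "rx": 0, "ry": 0, "rz": -8.5, "gripper": -1},
  {"tx": 0, "ty": 0, "tz": 0, "rx": 0, "ry": 0, "rz": -8.5, "gripper": -1},
  {"tx": 0, "ty": 0, "tz": 0, "rx": 0, "ry": 0, "rz": -8.5, "gripper": -1},
  {"tx": 0, "ty": 0, "tz": 0, "rx": 0, "ry": 0, "rz": -8.5, "gripper": -1},
  {"tx": 0, "ty": 0, "tz": 0, "rx": 0, "ry": 0, "rz": -8.5, "gripper": -1},
  {"tx": 0, "ty": 0, "tz": 0, "rx": 0, "ry": 0, "rz": -4, "gripper": -1},
  {"tx": 0, "ty": 0, "tz": 0, "rx": 0, "ry": 0, "rz": 0, "gripper": -1},
])

```text
clock: 16.8
eef_pos: [425.1, 298.9, 132.6]
tcp_rot: [-3.141, -0.0, 2.22]
contact_force: [-0.1, 0.1, 0.4]
opening: 0.442
```

```bash
python3 - <<'E'
from h import *
plan(431,296,-5,127.2)
look(100,200,(431,296),60,"w7")
E
```

```text
at [425.1 298.9 132.6] yaw 127.2 | shift cm [-0.59  0.3  13.76] rz deg 0.0 F [-0.1  0.1  0.4] open 0.442 t 16.8
18619 c 425.2 301.2 size 69 60 ang 150.1 z 190.8
```

View pics/w7.png

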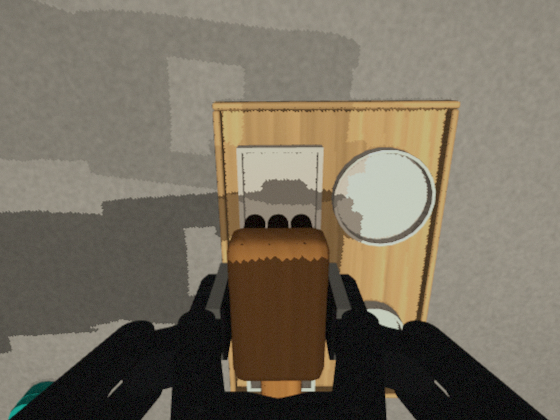

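```bash
python3 -c "
from h import *
pots()"
```

```text
small_dish 0.69 c 585.0 259.7 size 19 48 ang 74.9 bbox [367.0, 298.0, 404.0, 329.0]
wide_dish 0.58 c 499.3 346.8 size 85 85 ang 16.1 bbox [332.0, 148.0, 436.0, 244.0]
long_pot 0.49 c 551.3 134.7 size 69 15 ang 37.9 bbox [250.0, 379.0, 316.0, 390.0]
```

Request:
move_arm([
  {"tx": -0.6, "ty": 0.15, "tz": 4, "rx": 0, "ry": 0, "rz": 0, "gripper": -1},
  {"tx": 0, "ty": 0, "tz": 4, "rx": 0, "ry": 0, "rz": 0, "gripper": -1},
  {"tx": 0, "ty": 0, "tz": 3, "rx": 0, "ry": 0, "rz": 0, "gripper": -1},
  {"tx": 0, "ty": 0, "tz": 1.5, "rx": 0, "ry": 0, "rz": 0, "gripper": -1},
  {"tx": 0, "ty": 0, "tz": 0.8, "rx": 0, "ry": 0, "rz": 0, "gripper": -1},
  {"tx": 0, "ty": 0, "tz": 0.4, "rx": 0, "ry": 0, "rz": 0, "gripper": -1},
  {"tx": 0, "ty": 0, "tz": 0, "rx": 0, "ry": 0, "rz": 0, "gripper": -1},
])

```text
clock: 17.8
eef_pos: [430.5, 295.4, -3.8]
tcp_rot: [3.141, 0.0, 2.219]
contact_force: [0.6, 0.3, -0.0]
opening: 0.441
```

Request:
move_arm([
  {"tx": 0, "ty": 0, "tz": 0, "rx": 0, "ry": 0, "rz": 0, "gripper": 1},
  {"tx": 0, "ty": 0, "tz": 0, "rx": 0, "ry": 0, "rz": 0, "gripper": 1},
  {"tx": 0, "ty": 0, "tz": 0, "rx": 0, "ry": 0, "rz": 0, "gripper": 1},
  {"tx": 0, "ty": 0, "tz": 0, "rx": 0, "ry": 0, "rz": 0, "gripper": 1},
  {"tx": 0, "ty": 0, "tz": 0, "rx": 0, "ry": 0, "rz": 0, "gripper": 1},
  {"tx": 0, "ty": 0, "tz": -2, "rx": 0, "ry": 0, "rz": 0, "gripper": 1},
  {"tx": 0, "ty": 0, "tz": -4.5, "rx": 0, "ry": 0, "rz": 0, "gripper": 1},
  {"tx": 0, "ty": 0, "tz": -4.5, "rx": 0, "ry": 0, "rz": 0, "gripper": 1},
  {"tx": 0, "ty": 0, "tz": -4.5, "rx": 0, "ry": 0, "rz": 0, "gripper": 1},
  {"tx": 0, "ty": 0, "tz": 0, "rx": 0, "ry": 0, "rz": 0, "gripper": 1},
])

```text
clock: 18.8
eef_pos: [433.5, 297.5, 157.0]
tcp_rot: [3.132, 0.001, 2.219]
contact_force: [1.3, 0.4, -0.7]
opening: 0.996
```

```bash
python3 - <<'E'
from h import *
plan(441,-184,130,68)
X,c=look(40,65,(430,295),60,"w8")
pots()
E
```

```text
at [433.5 297.5 157. ] yaw 127.2 | shift cm [-38.82 -28.51   2.44] rz deg 59.2 F [ 1.3  0.4 -0.7] open 0.996 t 18.8
3426 c 428.9 295.1 size 64 38 ang 128.0 z 52.8
small_dish 0.72 c 585.4 228.2 size 55 78 ang 47.7 bbox [327.0, 283.0, 384.0, 344.0]
wide_dish 0.82 c 498.7 346.7 size 84 85 ang 18.3 bbox [323.0, 135.0, 420.0, 230.0]
short_pot 0.62 c 429.0 292.9 size 72 90 ang 37.2 bbox [230.0, 134.0, 316.0, 233.0]
long_pot 0.89 c 515.5 180.4 size 71 139 ang 37.3 bbox [243.0, 254.0, 310.0, 370.0]
```

Request:
move_arm([
  {"tx": -3.53, "ty": -2.57, "tz": 0, "rx": 0, "ry": 0, "rz": 0, "gripper": 1},
  {"tx": -3.53, "ty": -2.57, "tz": 0, "rx": 0, "ry": 0, "rz": 0, "gripper": 1},
  {"tx": -3.53, "ty": -2.57, "tz": 0, "rx": 0, "ry": 0, "rz": 0, "gripper": 1},
  {"tx": -3.53, "ty": -2.57, "tz": 0, "rx": 0, "ry": 0, "rz": 0, "gripper": 1},
  {"tx": -3.53, "ty": -2.57, "tz": 0, "rx": 0, "ry": 0, "rz": 0, "gripper": 1},
  {"tx": -3.53, "ty": -2.57, "tz": 0, "rx": 0, "ry": 0, "rz": 0, "gripper": 1},
  {"tx": -3.53, "ty": -2.57, "tz": 0, "rx": 0, "ry": 0, "rz": 0, "gripper": 1},
  {"tx": -3.53, "ty": -2.57, "tz": 0, "rx": 0, "ry": 0, "rz": 0, "gripper": 1},
  {"tx": -3.53, "ty": -2.57, "tz": 0, "rx": 0, "ry": 0, "rz": 0, "gripper": 1},
  {"tx": -3.53, "ty": -2.57, "tz": 0, "rx": 0, "ry": 0, "rz": 0, "gripper": 1},
  {"tx": -3.53, "ty": -2.57, "tz": 0, "rx": 0, "ry": 0, "rz": 0, "gripper": 1},
])

```text
clock: 20.2
eef_pos: [438.5, -186.5, 149.9]
tcp_rot: [-3.141, -0.002, 2.219]
contact_force: [0.7, 0.2, -0.6]
opening: 0.999
```

Request:
move_arm([
  {"tx": 0, "ty": 0, "tz": 0, "rx": 0, "ry": 0, "rz": 8.4, "gripper": 1},
  {"tx": 0, "ty": 0, "tz": 0, "rx": 0, "ry": 0, "rz": 8.4, "gripper": 1},
  {"tx": 0, "ty": 0, "tz": 0, "rx": 0, "ry": 0, "rz": 8.4, "gripper": 1},
  {"tx": 0, "ty": 0, "tz": 0, "rx": 0, "ry": 0, "rz": 8.4, "gripper": 1},
  {"tx": 0, "ty": 0, "tz": 0, "rx": 0, "ry": 0, "rz": 8.4, "gripper": 1},
  {"tx": 0, "ty": 0, "tz": 0, "rx": 0, "ry": 0, "rz": 8.4, "gripper": 1},
  {"tx": 0, "ty": 0, "tz": 0, "rx": 0, "ry": 0, "rz": 8.4, "gripper": 1},
  {"tx": 0, "ty": 0, "tz": 0, "rx": 0, "ry": 0, "rz": 0, "gripper": 1},
])

```text
clock: 21.0
eef_pos: [438.8, -184.7, 149.8]
tcp_rot: [-3.139, -0.0, 1.191]
contact_force: [0.1, 0.0, -0.1]
opening: 1.0
```

```bash
python3 - <<'E'
from h import *
X,c=look(24,40,(441,-184),48,"w9")
plan(442,-186,-22,68)
E
```

```text
3909 c 440.5 -186.1 size 61 61 ang 40.2 z 31.6
at [ 438.9 -184.7  150. ] yaw 68.5 | shift cm [-0.    0.37 17.2 ] rz deg 0.5 F [ 0.1  0.5 -0.3] open 1.001 t 21.05
```

View pics/w9.png

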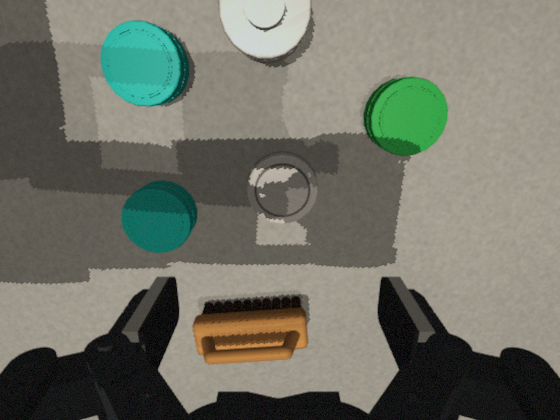

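The grey tin is right below, at (283,190), with the look-alikes clear of the fingers. Descending.

Request:
move_arm([
  {"tx": -0.07, "ty": 0.2, "tz": 4.5, "rx": 0, "ry": 0, "rz": 0, "gripper": 1},
  {"tx": 0, "ty": 0, "tz": 4.5, "rx": 0, "ry": 0, "rz": 0, "gripper": 1},
  {"tx": 0, "ty": 0, "tz": 4.5, "rx": 0, "ry": 0, "rz": 0, "gripper": 1},
  {"tx": 0, "ty": 0, "tz": 2.5, "rx": 0, "ry": 0, "rz": 0, "gripper": 1},
  {"tx": 0, "ty": 0, "tz": 1.5, "rx": 0, "ry": 0, "rz": 0, "gripper": 1},
  {"tx": 0, "ty": 0, "tz": 0, "rx": 0, "ry": 0, "rz": 0, "gripper": 1},
  {"tx": 0, "ty": 0, "tz": 0, "rx": 0, "ry": 0, "rz": 0, "gripper": -1},
  {"tx": 0, "ty": 0, "tz": 0, "rx": 0, "ry": 0, "rz": 0, "gripper": -1},
  {"tx": 0, "ty": 0, "tz": 0, "rx": 0, "ry": 0, "rz": 0, "gripper": -1},
  {"tx": 0, "ty": 0, "tz": 0, "rx": 0, "ry": 0, "rz": 0, "gripper": -1},
  {"tx": 0, "ty": 0, "tz": 0, "rx": 0, "ry": 0, "rz": 0, "gripper": -1},
])

```text
clock: 22.15
eef_pos: [441.8, -186.7, -22.9]
tcp_rot: [3.14, 0.0, 1.194]
contact_force: [-1.8, 0.4, 8.1]
opening: 0.712
```

```bash
python3 - <<'E'
from h import *
X,c=look(24,40,(441,-186),48,"w10")
plan(499,347,130,127)
E
```

```text
19173 c 441.9 -182.6 size 67 66 ang 114.7 z 31.7
at [ 441.8 -186.7  -22.9] yaw 68.4 | shift cm [ 51.72 -14.3  -15.31] rz deg -58.6 F [-1.5  1.   8.1] open 0.711 t 22.2
```

View pics/w10.png

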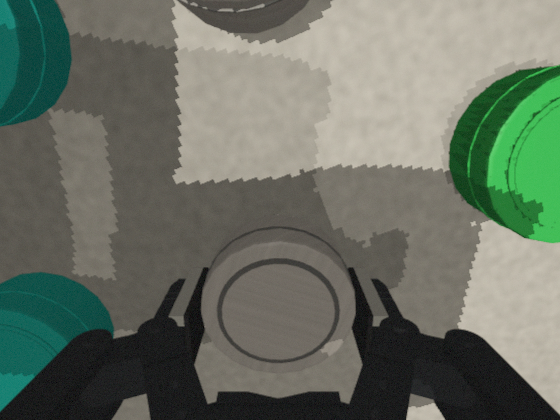

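Request:
move_arm([
  {"tx": 0, "ty": 0, "tz": -1, "rx": 0, "ry": 0, "rz": 0, "gripper": -1},
  {"tx": 0, "ty": 0, "tz": -3, "rx": 0, "ry": 0, "rz": 0, "gripper": -1},
  {"tx": 0, "ty": 0, "tz": -4, "rx": 0, "ry": 0, "rz": 0, "gripper": -1},
  {"tx": 0, "ty": 0, "tz": -4, "rx": 0, "ry": 0, "rz": 0, "gripper": -1},
  {"tx": 0, "ty": 0, "tz": -3, "rx": 0, "ry": 0, "rz": 0, "gripper": -1},
  {"tx": 0, "ty": 0, "tz": 0, "rx": 0, "ry": 0, "rz": 0, "gripper": -1},
])

```text
clock: 22.8
eef_pos: [443.9, -187.6, 130.9]
tcp_rot: [3.133, 0.0, 1.193]
contact_force: [0.5, 0.4, -0.9]
opening: 0.709
```

Request:
move_arm([
  {"tx": 4.31, "ty": -1.19, "tz": 0, "rx": 0, "ry": 0, "rz": 0, "gripper": -1},
  {"tx": 4.31, "ty": -1.19, "tz": 0, "rx": 0, "ry": 0, "rz": 0, "gripper": -1},
  {"tx": 4.31, "ty": -1.19, "tz": 0, "rx": 0, "ry": 0, "rz": 0, "gripper": -1},
  {"tx": 4.31, "ty": -1.19, "tz": 0, "rx": 0, "ry": 0, "rz": 0, "gripper": -1},
  {"tx": 4.31, "ty": -1.19, "tz": 0, "rx": 0, "ry": 0, "rz": 0, "gripper": -1},
  {"tx": 4.31, "ty": -1.19, "tz": 0, "rx": 0, "ry": 0, "rz": 0, "gripper": -1},
  {"tx": 4.31, "ty": -1.19, "tz": 0, "rx": 0, "ry": 0, "rz": 0, "gripper": -1},
  {"tx": 4.31, "ty": -1.19, "tz": 0, "rx": 0, "ry": 0, "rz": 0, "gripper": -1},
  {"tx": 4.31, "ty": -1.19, "tz": 0, "rx": 0, "ry": 0, "rz": 0, "gripper": -1},
  {"tx": 4.31, "ty": -1.19, "tz": 0, "rx": 0, "ry": 0, "rz": 0, "gripper": -1},
  {"tx": 4.31, "ty": -1.19, "tz": 0, "rx": 0, "ry": 0, "rz": 0, "gripper": -1},
  {"tx": 4.31, "ty": -1.19, "tz": 0, "rx": 0, "ry": 0, "rz": 0, "gripper": -1},
])

```text
clock: 24.0
eef_pos: [498.5, 348.7, 125.4]
tcp_rot: [-3.141, 0.001, 1.194]
contact_force: [0.4, -1.0, -0.9]
opening: 0.712
```

Request:
move_arm([
  {"tx": 0, "ty": 0, "tz": 0, "rx": 0, "ry": 0, "rz": -8.4, "gripper": -1},
  {"tx": 0, "ty": 0, "tz": 0, "rx": 0, "ry": 0, "rz": -8.4, "gripper": -1},
  {"tx": 0, "ty": 0, "tz": 0, "rx": 0, "ry": 0, "rz": -8.4, "gripper": -1},
  {"tx": 0, "ty": 0, "tz": 0, "rx": 0, "ry": 0, "rz": -8.4, "gripper": -1},
  {"tx": 0, "ty": 0, "tz": 0, "rx": 0, "ry": 0, "rz": -8.4, "gripper": -1},
  {"tx": 0, "ty": 0, "tz": 0, "rx": 0, "ry": 0, "rz": -8.4, "gripper": -1},
  {"tx": 0, "ty": 0, "tz": 0, "rx": 0, "ry": 0, "rz": -8.4, "gripper": -1},
  {"tx": 0, "ty": 0, "tz": 0, "rx": 0, "ry": 0, "rz": 0, "gripper": -1},
])

```text
clock: 24.8
eef_pos: [498.6, 346.7, 125.4]
tcp_rot: [-3.141, -0.0, 2.222]
contact_force: [0.1, -1.0, -1.5]
opening: 0.714
```

```bash
python3 - <<'E'
from h import *
plan(499,347,-12,127)
look(150,200,(499,347),60,"w11")
pots()
E
```

```text
at [498.6 346.7 125.4] yaw 127.3 | shift cm [-0.    0.07 13.74] rz deg 0.3 F [ 0.1 -1.  -1.5] open 0.714 t 24.8
24193 c 494.4 350.8 size 70 69 ang 82.6 z 179.8
wide_dish 0.74 c 495.2 353.4 size 90 70 ang 35.8 bbox [228.0, 142.0, 334.0, 227.0]
short_pot 0.79 c 429.6 288.2 size 78 99 ang 37.3 bbox [120.0, 138.0, 225.0, 246.0]
long_pot 0.84 c 512.4 180.3 size 58 148 ang 55.6 bbox [145.0, 267.0, 232.0, 392.0]
```

View pics/w11.png

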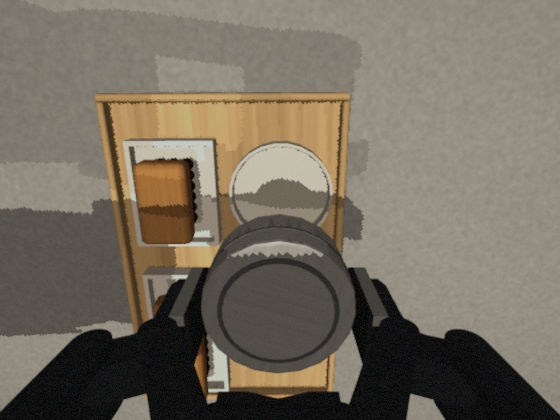

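Request:
move_arm([
  {"tx": 0, "ty": 0.05, "tz": 4, "rx": 0, "ry": 0, "rz": 0, "gripper": -1},
  {"tx": 0, "ty": 0, "tz": 4, "rx": 0, "ry": 0, "rz": 0, "gripper": -1},
  {"tx": 0, "ty": 0, "tz": 3, "rx": 0, "ry": 0, "rz": 0, "gripper": -1},
  {"tx": 0, "ty": 0, "tz": 1.5, "rx": 0, "ry": 0, "rz": 0, "gripper": -1},
  {"tx": 0, "ty": 0, "tz": 0.8, "rx": 0, "ry": 0, "rz": 0, "gripper": -1},
  {"tx": 0, "ty": 0, "tz": 0.4, "rx": 0, "ry": 0, "rz": 0, "gripper": -1},
  {"tx": 0, "ty": 0, "tz": 0, "rx": 0, "ry": 0, "rz": 0, "gripper": -1},
])

```text
clock: 25.8
eef_pos: [500.0, 347.7, -10.4]
tcp_rot: [3.141, 0.0, 2.219]
contact_force: [0.2, 0.0, -0.2]
opening: 0.709
```

Request:
move_arm([
  {"tx": 0, "ty": 0, "tz": 0, "rx": 0, "ry": 0, "rz": 0, "gripper": 1},
  {"tx": 0, "ty": 0, "tz": 0, "rx": 0, "ry": 0, "rz": 0, "gripper": 1},
  {"tx": 0, "ty": 0, "tz": 0, "rx": 0, "ry": 0, "rz": 0, "gripper": 1},
  {"tx": 0, "ty": 0, "tz": 0, "rx": 0, "ry": 0, "rz": 0, "gripper": 1},
  {"tx": 0, "ty": 0, "tz": -2, "rx": 0, "ry": 0, "rz": 0, "gripper": 1},
  {"tx": 0, "ty": 0, "tz": -4.5, "rx": 0, "ry": 0, "rz": 0, "gripper": 1},
  {"tx": 0, "ty": 0, "tz": -4.5, "rx": 0, "ry": 0, "rz": 0, "gripper": 1},
  {"tx": 0, "ty": 0, "tz": -4.5, "rx": 0, "ry": 0, "rz": 0, "gripper": 1},
  {"tx": 0, "ty": 0, "tz": 0, "rx": 0, "ry": 0, "rz": 0, "gripper": 1},
  {"tx": 0, "ty": 0, "tz": 0, "rx": 0, "ry": 0, "rz": 0, "gripper": 1},
])

```text
clock: 26.8
eef_pos: [500.1, 347.8, 145.3]
tcp_rot: [3.139, 0.0, 2.219]
contact_force: [-0.9, -0.3, -0.7]
opening: 1.002
```

```bash
python3 - <<'E'
from h import *
plan(653,-69,130,84)
X,c=look(34,55,(499,347),44,"w12")
E
```

```text
at [500.1 347.8 145.3] yaw 127.2 | shift cm [-42.45 -12.99   1.5 ] rz deg 43.2 F [-0.9 -0.3 -0.7] open 1.002 t 26.8
4275 c 499.0 347.9 size 61 61 ang 169.8 z 41.6
```

Request:
move_arm([
  {"tx": -4.25, "ty": -1.3, "tz": 0, "rx": 0, "ry": 0, "rz": 0, "gripper": 1},
  {"tx": -4.25, "ty": -1.3, "tz": 0, "rx": 0, "ry": 0, "rz": 0, "gripper": 1},
  {"tx": -4.25, "ty": -1.3, "tz": 0, "rx": 0, "ry": 0, "rz": 0, "gripper": 1},
  {"tx": -4.25, "ty": -1.3, "tz": 0, "rx": 0, "ry": 0, "rz": 0, "gripper": 1},
  {"tx": -4.25, "ty": -1.3, "tz": 0, "rx": 0, "ry": 0, "rz": 0, "gripper": 1},
  {"tx": -4.25, "ty": -1.3, "tz": 0, "rx": 0, "ry": 0, "rz": 0, "gripper": 1},
  {"tx": -4.25, "ty": -1.3, "tz": 0, "rx": 0, "ry": 0, "rz": 0, "gripper": 1},
  {"tx": -4.25, "ty": -1.3, "tz": 0, "rx": 0, "ry": 0, "rz": 0, "gripper": 1},
  {"tx": -4.25, "ty": -1.3, "tz": 0, "rx": 0, "ry": 0, "rz": 0, "gripper": 1},
  {"tx": -4.25, "ty": -1.3, "tz": 0, "rx": 0, "ry": 0, "rz": 0, "gripper": 1},
])

```text
clock: 27.85
eef_pos: [651.6, -71.6, 141.6]
tcp_rot: [-3.139, -0.003, 2.219]
contact_force: [0.2, 0.1, -1.7]
opening: 0.999
```

Request:
move_arm([
  {"tx": 0, "ty": 0, "tz": 0, "rx": 0, "ry": 0, "rz": 8.5, "gripper": 1},
  {"tx": 0, "ty": 0, "tz": 0, "rx": 0, "ry": 0, "rz": 8.5, "gripper": 1},
  {"tx": 0, "ty": 0, "tz": 0, "rx": 0, "ry": 0, "rz": 8.5, "gripper": 1},
  {"tx": 0, "ty": 0, "tz": 0, "rx": 0, "ry": 0, "rz": 8.5, "gripper": 1},
  {"tx": 0, "ty": 0, "tz": 0, "rx": 0, "ry": 0, "rz": 8.5, "gripper": 1},
  {"tx": 0, "ty": 0, "tz": 0, "rx": 0, "ry": 0, "rz": 0, "gripper": 1},
])

```text
clock: 28.45
eef_pos: [651.3, -69.8, 141.7]
tcp_rot: [-3.138, -0.0, 1.475]
contact_force: [0.3, -0.7, 0.1]
opening: 1.003
```

```bash
python3 - <<'E'
from h import *
X,c=look(40,55,(653,-69),40,"w13")
plan(653,-69,-19,84)
E
```

```text
1972 c 653.3 -69.3 size 40 40 ang 24.1 z 46.0
at [651.5 -69.8 142. ] yaw 84.8 | shift cm [ 0.09  0.19 16.1 ] rz deg 0.8 F [0.6 0.7 0.2] open 1.001 t 28.5
```

Request:
move_arm([
  {"tx": 0.07, "ty": 0.19, "tz": 4.5, "rx": 0, "ry": 0, "rz": 0, "gripper": 1},
  {"tx": 0, "ty": 0, "tz": 4.5, "rx": 0, "ry": 0, "rz": 0, "gripper": 1},
  {"tx": 0, "ty": 0, "tz": 3.5, "rx": 0, "ry": 0, "rz": 0, "gripper": 1},
  {"tx": 0, "ty": 0, "tz": 2.5, "rx": 0, "ry": 0, "rz": 0, "gripper": 1},
  {"tx": 0, "ty": 0, "tz": 1.2, "rx": 0, "ry": 0, "rz": 0, "gripper": 1},
  {"tx": 0, "ty": 0, "tz": 0, "rx": 0, "ry": 0, "rz": 0, "gripper": 1},
  {"tx": 0, "ty": 0, "tz": 0, "rx": 0, "ry": 0, "rz": 0, "gripper": -1},
  {"tx": 0, "ty": 0, "tz": 0, "rx": 0, "ry": 0, "rz": 0, "gripper": -1},
  {"tx": 0, "ty": 0, "tz": 0, "rx": 0, "ry": 0, "rz": 0, "gripper": -1},
  {"tx": 0, "ty": 0, "tz": 0, "rx": 0, "ry": 0, "rz": 0, "gripper": -1},
  {"tx": 0, "ty": 0, "tz": 0, "rx": 0, "ry": 0, "rz": 0, "gripper": -1},
  {"tx": 0, "ty": 0, "tz": 0, "rx": 0, "ry": 0, "rz": 0, "gripper": -1},
])

```text
clock: 29.7
eef_pos: [655.6, -69.5, -16.3]
tcp_rot: [3.139, 0.0, 1.478]
contact_force: [-0.5, 0.9, 5.9]
opening: 0.476
```

Request:
move_arm([
  {"tx": 0, "ty": 0, "tz": -1, "rx": 0, "ry": 0, "rz": 0, "gripper": -1},
  {"tx": 0, "ty": 0, "tz": -3, "rx": 0, "ry": 0, "rz": 0, "gripper": -1},
  {"tx": 0, "ty": 0, "tz": -4, "rx": 0, "ry": 0, "rz": 0, "gripper": -1},
  {"tx": 0, "ty": 0, "tz": -4, "rx": 0, "ry": 0, "rz": 0, "gripper": -1},
  {"tx": 0, "ty": 0, "tz": -3, "rx": 0, "ry": 0, "rz": 0, "gripper": -1},
  {"tx": 0, "ty": 0, "tz": 0, "rx": 0, "ry": 0, "rz": 0, "gripper": -1},
  {"tx": 0, "ty": 0, "tz": 0, "rx": 0, "ry": 0, "rz": 0, "gripper": -1},
])

```text
clock: 30.4
eef_pos: [654.8, -69.4, 133.1]
tcp_rot: [3.14, 0.0, 1.478]
contact_force: [-0.3, 0.9, -1.3]
opening: 0.474
```

```bash
python3 - <<'E'
from h import *
plan(584.5,236,130,127)
E
```

```text
at [654.8 -69.4 133.1] yaw 84.7 | shift cm [29.75 -9.83  0.3 ] rz deg -42.3 F [-0.3  0.9 -1.3] open 0.474 t 30.4
```

Request:
move_arm([
  {"tx": 3.72, "ty": -1.23, "tz": 0, "rx": 0, "ry": 0, "rz": 0, "gripper": -1},
  {"tx": 3.72, "ty": -1.23, "tz": 0, "rx": 0, "ry": 0, "rz": 0, "gripper": -1},
  {"tx": 3.72, "ty": -1.23, "tz": 0, "rx": 0, "ry": 0, "rz": 0, "gripper": -1},
  {"tx": 3.72, "ty": -1.23, "tz": 0, "rx": 0, "ry": 0, "rz": 0, "gripper": -1},
  {"tx": 3.72, "ty": -1.23, "tz": 0, "rx": 0, "ry": 0, "rz": 0, "gripper": -1},
  {"tx": 3.72, "ty": -1.23, "tz": 0, "rx": 0, "ry": 0, "rz": 0, "gripper": -1},
  {"tx": 3.72, "ty": -1.23, "tz": 0, "rx": 0, "ry": 0, "rz": 0, "gripper": -1},
  {"tx": 3.72, "ty": -1.23, "tz": 0, "rx": 0, "ry": 0, "rz": 0, "gripper": -1},
])

```text
clock: 31.2
eef_pos: [582.4, 237.1, 130.1]
tcp_rot: [-3.139, 0.001, 1.478]
contact_force: [0.3, -0.1, -1.6]
opening: 0.478
```

Request:
move_arm([
  {"tx": 0, "ty": 0, "tz": 0, "rx": 0, "ry": 0, "rz": -8.46, "gripper": -1},
  {"tx": 0, "ty": 0, "tz": 0, "rx": 0, "ry": 0, "rz": -8.46, "gripper": -1},
  {"tx": 0, "ty": 0, "tz": 0, "rx": 0, "ry": 0, "rz": -8.46, "gripper": -1},
  {"tx": 0, "ty": 0, "tz": 0, "rx": 0, "ry": 0, "rz": -8.46, "gripper": -1},
  {"tx": 0, "ty": 0, "tz": 0, "rx": 0, "ry": 0, "rz": -8.46, "gripper": -1},
  {"tx": 0, "ty": 0, "tz": 0, "rx": 0, "ry": 0, "rz": 0, "gripper": -1},
])

```text
clock: 31.8
eef_pos: [583.0, 235.6, 130.2]
tcp_rot: [-3.139, -0.001, 2.218]
contact_force: [0.4, -0.5, -1.2]
opening: 0.475
```

```bash
python3 - <<'E'
from h import *
plan(584.5,236,-5,127)
look(150,220,(584,236),60,"w14")
pots()
E
```

```text
at [583.  235.6 130.2] yaw 127.1 | shift cm [-0.07  0.18 13.52] rz deg 0.1 F [ 0.4 -0.5 -1.2] open 0.475 t 31.8
28139 c 583.1 236.4 size 111 41 ang 44.9 z 193.3
small_dish 0.78 c 586.1 235.1 size 69 68 ang 30.1 bbox [242.0, 152.0, 322.0, 230.0]
wide_dish 0.94 c 511.4 331.6 size 85 47 ang 36.7 bbox [219.0, 1.0, 341.0, 68.0]
short_pot 0.62 c 439.9 275.6 size 77 50 ang 37.5 bbox [104.0, 1.0, 213.0, 74.0]
long_pot 0.82 c 514.8 177.5 size 78 142 ang 37.4 bbox [125.0, 113.0, 226.0, 269.0]
```

View pics/w14.png

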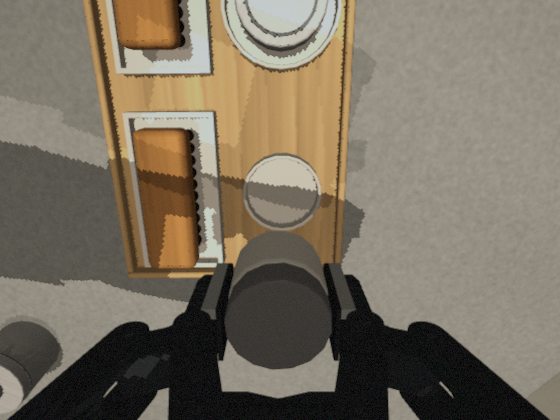

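Request:
move_arm([
  {"tx": -0.07, "ty": 0.18, "tz": 4, "rx": 0, "ry": 0, "rz": 0, "gripper": -1},
  {"tx": 0, "ty": 0, "tz": 4, "rx": 0, "ry": 0, "rz": 0, "gripper": -1},
  {"tx": 0, "ty": 0, "tz": 3, "rx": 0, "ry": 0, "rz": 0, "gripper": -1},
  {"tx": 0, "ty": 0, "tz": 1.5, "rx": 0, "ry": 0, "rz": 0, "gripper": -1},
  {"tx": 0, "ty": 0, "tz": 0.7, "rx": 0, "ry": 0, "rz": 0, "gripper": -1},
  {"tx": 0, "ty": 0, "tz": 0.4, "rx": 0, "ry": 0, "rz": 0, "gripper": -1},
  {"tx": 0, "ty": 0, "tz": 0, "rx": 0, "ry": 0, "rz": 0, "gripper": -1},
  {"tx": 0, "ty": 0, "tz": 0, "rx": 0, "ry": 0, "rz": 0, "gripper": -1},
])

```text
clock: 32.9
eef_pos: [587.1, 237.0, -2.7]
tcp_rot: [3.14, 0.001, 2.216]
contact_force: [-0.9, 0.2, -1.7]
opening: 0.471
```

Request:
move_arm([
  {"tx": 0, "ty": 0, "tz": 0, "rx": 0, "ry": 0, "rz": 0, "gripper": 1},
  {"tx": 0, "ty": 0, "tz": 0, "rx": 0, "ry": 0, "rz": 0, "gripper": 1},
  {"tx": 0, "ty": 0, "tz": 0, "rx": 0, "ry": 0, "rz": 0, "gripper": 1},
  {"tx": 0, "ty": 0, "tz": 0, "rx": 0, "ry": 0, "rz": 0, "gripper": 1},
  {"tx": 0, "ty": 0, "tz": 0, "rx": 0, "ry": 0, "rz": 0, "gripper": 1},
  {"tx": 0, "ty": 0, "tz": -2, "rx": 0, "ry": 0, "rz": 0, "gripper": 1},
  {"tx": 0, "ty": 0, "tz": -4.5, "rx": 0, "ry": 0, "rz": 0, "gripper": 1},
  {"tx": 0, "ty": 0, "tz": -4.5, "rx": 0, "ry": 0, "rz": 0, "gripper": 1},
  {"tx": -2, "ty": 0, "tz": -4.5, "rx": 0, "ry": 0, "rz": 0, "gripper": 1},
  {"tx": -4, "ty": 0, "tz": -2, "rx": 0, "ry": 0, "rz": 0, "gripper": 1},
  {"tx": -3, "ty": 0, "tz": 0, "rx": 0, "ry": 0, "rz": 0, "gripper": 1},
  {"tx": 0, "ty": 0, "tz": 0, "rx": 0, "ry": 0, "rz": 0, "gripper": 1},
])

```text
clock: 34.1
eef_pos: [642.7, 162.0, 172.2]
tcp_rot: [3.139, 0.002, 2.213]
contact_force: [1.1, 1.1, -0.2]
opening: 1.003
```

```bash
python3 - <<'E'
from h import *
plan(584.5,236,100,127)
for c,lo,hi,rad in[((584,236),48,65,35),((499,347),34,55,40),((429,294),44,65,45),((514,184),44,65,70)]: look(lo,hi,c,rad,"w15")
p,d=r.grab_frame("scene");m=r.camera_model("scene")
v,u=np.nonzero(d>0);z=d[v,u]
X=(np.c_[(u-m["cx"])*z/m["fx"],(v-m["cy"])*z/m["fy"],z]-np.array(m["t"]))@np.array(m["R"])
for q,cx,cy,rad,lo,hi in [("scrub",375,-305,75,34,80),("tall",490,-55,45,48,80)]:
    k=(np.hypot(X[:,0]-cx,X[:,1]-cy)<rad)&(X[:,2]>lo)&(X[:,2]<hi)
    print(q,cv2.minAreaRect(X[k,:2].astype(np.float32)),X[k,2].max())
E
```

```text
at [642.7 162.  172.2] yaw 126.8 | shift cm [ 9.42 -0.24  7.2 ] rz deg -0.2 F [ 1.1  1.1 -0.2] open 1.003 t 34.1
2324 c 586.2 236.2 size 40 39 ang 128.5 z 56.0
0 c 0.0 0.0 size 0 0 ang 0.0 z nan
0 c 0.0 0.0 size 0 0 ang 0.0 z nan
7345 c 534.9 198.6 size 108 89 ang 127.2 z 52.9
scrub ((360.6466979980469, -307.71337890625), (37.25909423828125, 112.95755767822266), 72.62883758544922) 73.46917606248037
tall ((479.56622314453125, -58.94473648071289), (59.20929718017578, 61.435462951660156), 83.70255279541016) 71.67020681787541
  return _methods._mean(a, axis=axis, dtype=dtype,
  ret = ret.dtype.type(ret / rcount)
```

View pics/w15.png

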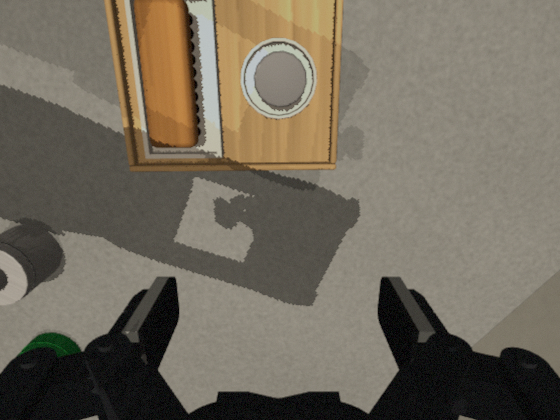

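The jar stands centred in its dish at (280,78). The last lookalikes haven't moved. One overall check from the scene camera, then I hand in.

```bash
python3 - <<'E'
from h import *
p,d=r.grab_frame("scene");m=r.camera_model("scene")
v,u=np.nonzero(d>0);z=d[v,u]
X=(np.c_[(u-m["cx"])*z/m["fx"],(v-m["cy"])*z/m["fy"],z]-np.array(m["t"]))@np.array(m["R"])
ok=True
for q,cx,cy,rad,top in [("long",515,183,60,52),("short",429.5,294,45,52),("tin",499,347,40,40),("jar",585,236,32,55)]:
    k=(np.hypot(X[:,0]-cx,X[:,1]-cy)<rad)&(abs(X[:,2]-top)<6)
    c=cv2.minAreaRect(X[k,:2].astype(np.float32)); print(q,np.round(c[0]),np.round(c[1]),np.median(X[k,2]).round(1))
    ok&=bool(np.hypot(c[0][0]-cx,c[0][1]-cy)<9)
if ok: print(r.sign_off())
E
```

```text
long [516. 184.] [ 39. 111.] 52.2
short [422. 283.] [21. 62.] 52.2
tin [501. 347.] [62. 60.] 40.9
jar [588. 236.] [40. 40.] 55.5
```

The scene view shows only a 21 mm wide strip of the short brush, probably because the arm covers it. I'll check it from the side camera.

```bash
python3 - <<'E'
from h import *
p,d=r.grab_frame("side");m=r.camera_model("side")
cv2.imwrite("pics/s16.png",cv2.resize(p[220:350,170:330,::-1],None,fx=4,fy=4))
v,u=np.nonzero(d>0);z=d[v,u]
X=(np.c_[(u-m["cx"])*z/m["fx"],(v-m["cy"])*z/m["fy"],z]-np.array(m["t"]))@np.array(m["R"])
k=(np.hypot(X[:,0]-429,X[:,1]-294)<45)&(abs(X[:,2]-51)<6)
c=cv2.minAreaRect(X[k,:2].astype(np.float32)); print(c,np.median(X[k,2]).round(1))
if np.hypot(c[0][0]-429.5,c[0][1]-294)<10 and min(c[1])>33: print(r.sign_off())
E
```

```text
((429.2760009765625, 298.1372985839844), (38.15187454223633, 64.2492446899414), 37.11915969848633) 50.4
the job is handed in; nothing more can be done
None
```

View pics/s16.png

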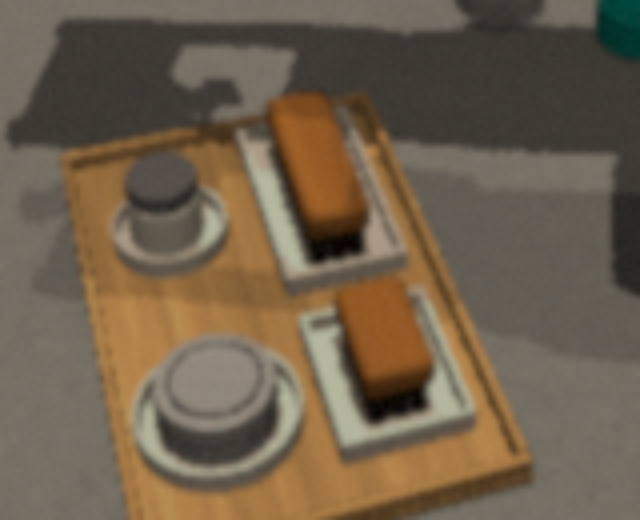

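All four shoe-care pieces are in their own pots, upright and released. I handed the job in with the clock at about 34 s of the 106 s allowed.

- **Placement:** Each piece measured within about 5 mm of its pot's centre, and the top heights match sitting flat on the pot floor. The last side-camera picture shows all four standing straight.
- **Lookalikes:** The scrubbing brush and the tall tin measured within 1 mm of their starting positions. I never touched the green and turquoise tins.
- **Failed first grasp:** The real fingertips sit about 32 mm short of the reported tool point, so the fingers first closed above the long brush without touching it. I measured the offset from the wrist depth image and corrected every later pick and place for it.
- **Checks that disagreed:** The last scene-camera fit of the short brush was off by 13 mm, showing only a 21 mm strip of it, most likely because the arm was in the way. The side camera then showed the whole brush about 4 mm from its pot's centre. The side and scene cameras also differ from each other by 3 to 7 mm.

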